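Gauge a chisel blank on the bench micrometer

ROBOT

A 7-joint arm with a two-finger parallel gripper is mounted at the origin on the work surface. World frame = base frame: x ahead of the robot, y to its left, z up, the work surface at z = 0. Lengths are in m, angles in rad, forces in N, time in s.
With the tool pointing down it reaches from about 0.425 to 0.8 m from the base axis. Payload 8.3 kg.
Tool frame: the origin (TCP) lies at the very end of the fingers, on their centre line; the grasp point (between the pads) lies 19 mm behind it; z points along the fingers, y is the direction in which the jaws open and shut (so a half turn about z gives the same grasp; the last joint's range is limited). The gripper opens to 85 mm and grips with 20 to 120 N. Pads are 22 mm wide; open, the fingers measure 114 mm over their backs; the gripper's body (76 mm by 85 mm) begins 54 mm behind the grasp point. The pads swing forward as they close: fully open they stand 13 mm farther back than shut.
Start: joints at [-1.235, 0.383, 0.016, 1.37, -0.006, 1.388, -0.046], TCP at [0.243, 0.576, 0.231] pointing down, gripper open.
Joint ranges: [-2.95, 2.95], [-0.25, 2.06], [-1.52, 1.56], [0.18, 2.33], [-1.44, 4.58], [0.02, 2.06], [-3.01, 3.01]. Speed limits (rad/s): [2.39, 2.39, 3.01, 3.01, 3.14, 3.14, 3.14].

INTERFACE

Orientations are given as a rotation vector (axis times angle).
In Python, from plant import observe, snapshot, calibration, hand_in gives the robot as it stands.
- The arm moves only by the tool carry_out, never from a script. Its argument "moves" is a list of rows, each an object of numbers: "tx", "ty", "tz": the shift along the tool's x, y, z in mm; "rx", "ry", "rz": the turn, a rotation vector about the tool's x, y, z in rad. In form: [{"tx": .., "ty": .., "tz": .., "rx": .., "ry": .., "rz": ..}, ...]. A call has 1 to 20 rows; each row is the pose to reach, as a shift and turn from the pose commanded when the call began, along the tool's axes at that moment; what a row does not reach only later rows make up. A row lasts 1/8 s, in which the tool goes at most 62.5 mm and 10.7 degrees, less where a joint would pass 70% of its speed; a pose out of reach is approached as far as the arm can. A call with a gripper value outside its range is refused whole. "grip" is the opening, from 0 (shut) to 1 (fully open), set as the call begins (left out, the last holds). The fingers move at their own pace and stop on an object; "newtons" is the grip in N (left out, the last holds). Time passes only in rows, so rows that repeat a pose let the fingers close. It gives the time, the measured TCP pose, the force and the opening at its end, in the units of the state.
- observe(): the state, without advancing time (a new reading comes with each control period).
- snapshot(name): name is "scene" or "side" or "wrist"; returns (picture, depth): 420x560x3 uint8, blue, green, red; 420x560 float32, m along the optical axis (not along the pixel's ray), 0 where there is no reading.
- calibration(name): a dict with "camera_matrix" (3x3 intrinsics, pixels), "distortion" ([k1, k2, p1, p2, k3] as OpenCV has them; the pictures are not rectified), "cam_to_world" (4x4, takes a point from camera to world coordinates). Camera axes: x right, y down, z forward; pixel columns grow to the right and rows downward; lengths in m; the calibration is good to about 2 mm. A picture is of the moment at which its call begins: read the wrist's pose just before it. calibration takes no time and is no camera call; for the wrist camera it gives the pose at the moment of the call.
- hand_in(): hands the job in, once; it reports no verdict.
The state is a dict: "clock": time; "joint_positions": joint angles; "qvel": joint speeds; "effort": joint torques, N m; "tool_pos": TCP position; "eef_rot": TCP orientation; "wrist_force": force on the tool from outside, world axes, zero at the start; "moment": the same for the moment, N m; "width": finger opening in m.
Only numpy, scipy, OpenCV 4.12 (cv2) and the standard library are available. Lean on these libraries where they do the work, as an engineer would, in place of code of your own. Each camera call takes 0.05 s, during which the arm holds its last target.

TASK

Measure the thickness of the flat chisel blank on the bench micrometer: lay it flat on the rest with the spindle over the middle of its width, about 20 mm back from the end of the broad blade. Then, by the small ratchet knob on top of the head, turn clockwise (several grips if needed) to bring the spindle down on the steel until the ratchet has slipped a good quarter turn, never squeezing harder than the ratchet allows. Leave the blank nipped there with your hand off it, and leave the other things on the bench where they are.

Things in the scene. Friction and masses are not known exactly. Their poses are not given: they have to be found in the camera images.
- chisel: the flat chisel blank: loose dark forging 200 mm long, 10 mm thick all over, 0.33 kg, lying flat. Origin: underside, near the balance point; x along it to the broad end, z up. Blade 30 mm wide from x -30 to the square-cut broad end at x +80 mm; shoulder 22 wide (-42 to -30), tang 15 then 11 wide (to -120). The spindle must come down at about x +60, y 0
- gauge: the bench micrometer, fixed: a grey C-frame with a long flat steel rest. Origin: underside, on the spindle axis; z up. Base x -135 to +55, y -47 to +83, 24 mm high. The C's column stands at +y (x -22 to +22, y +41 to +75, up to 113 mm), so the throat is open towards -x (the robot's side), -y and +x
- anvil (a point): centre of the anvil face, on the spindle axis, flush in the rest's flat top 37 mm above the gauge's underside; the rest spans x -125 to +45, y -35 to +35 mm from here, in the gauge's axes. Heights above this point: spindle guide (radius 9 mm) from 38 mm up, arm's round nose (radius 18) 50 to 76, black display box (y +28 to +72) up to 96, thimble (26 mm across) 93 to 129, ratchet knob 132 to 156 mm
- spindle: the measuring spindle, a steel rod 8 mm in diameter that slides straight down out of the guide without turning. Origin: the centre of its lower, flat end; the end starts 13 to 15 mm above the rest, 3 to 5 mm clear of the blank's top when the blank lies on the rest
- ratchet_mid (a point): middle of the ratchet knob, on the spindle axis, 144 mm above the anvil: a knurled steel knob 14 mm across and 24 mm tall, the top of the head. It turns in place (neither rises nor sinks) and drives the wider thimble below it (top 15 mm below this point) through a slipping ratchet. Clockwise seen from above lowers the spindle
- thimble (a joint): angle of the thimble in rad, growing clockwise seen from above. The spindle sinks 10 mm a turn (1.59 mm per rad) and stays where it is left; at 0 its end is 20 mm above the rest, at 6.28 it is 10 mm above (the blank's thickness). It turns with about 0.02 N m
- ratchet (a joint): how far the ratchet knob has slipped round on the thimble, in rad; 0 at the start, growing clockwise seen from above. The knob carries the thimble along (no slip) until the spindle presses on the blank with some 10 to 15 N (0.036 N m at the knob), then slips freely while the thimble stands still
- punch: bystander: octagonal round-nosed punch, 172 mm long, 18 mm thick; origin underside, x along it
- drift: bystander: square drift, 165 mm long, 20 mm square; origin underside, x along it
- hammer: bystander: cross-peen hammer lying at the right, 300 mm long; x along the shaft
- tumbler: bystander: glass tumbler, 72 mm across, 85 mm tall
- tin: bystander: tin can, 84 mm across, 110 mm tall
- spanner: bystander: double open-ended spanner, 216 mm long, lying at the left
Things that resemble listed ones, but are neither listed nor needed, are in the scene too. Leave any orange or turquoise look-alike of the chisel alone.

How it is judged:
By the outcome, as a careful person would: the job done as asked, in the order asked, and still so for the second after the job is handed in, with the robot touching nothing.
It also fails if it takes over 64 s, if anything falls off the work surface, if the arm or the gripper's body presses on something with over 40 N, if the wrist force passes 120 N, or if a joint passes its speed limit or range.

## Working session

There is one attempt and no reset: what is moved stays moved. The work goes in short steps, Python scripts to look and compute and a tool call to move; the robot and the scene stay as the last step left them, time stands still between calls to the robot, and variables do not carry over. Pictures are saved under pics/ and viewed, and the job is handed in when it is done.

Besides the shell and the picture viewer there is one more tool, called after "Request:" as name([rows], argument=value, ...), one row to a line, values as JSON. carry_out: Moves the arm, as the interface text tells. Its arguments: {"type":"object","properties":{"moves":{"type":"array","items":{"type":"object","properties":{"tx":{"type":"number"},"ty":{"type":"number"},"tz":{"type":"number"},"rx":{"type":"number"},"ry":{"type":"number"},"rz":{"type":"number"}}}},"grip":{"type":"number"},"newtons":{"type":"number"}},"required":["moves"]}

```bash
ls; mkdir -p pics
python3 - <<'E'
from plant import *
import cv2,numpy as np
s=observe()
for k,v in s.items(): print(k,np.round(v,4))
for n in ("scene","side"):
    p,d=snapshot(n); cv2.imwrite(f"pics/{n}0.png",p); np.save(f"{n}0.npy",d)
    c=calibration(n); print(n,np.round(c["camera_matrix"],1).tolist(),np.round(c["distortion"],4),np.round(c["cam_to_world"],3).tolist())
E
```

```text
pics
clock 0.0
joint_positions [-1.2349  0.3843  0.0164  1.3712 -0.0063  1.3882 -0.0465]
qvel [ 0.0011  0.0021  0.0008 -0.0005  0.0014  0.0008 -0.0004]
effort [ 4.00000e-04 -6.27595e+01  8.44400e-01 -3.71823e+01  1.66000e-02
  1.43000e-02 -0.00000e+00]
tool_pos [0.2425 0.5755 0.2302]
eef_rot [-0.6222 -3.079   0.0031]
wrist_force [-0.3866 -0.1399 -0.786 ]
moment [-0.0042  0.0105  0.0386]
width 0.085
scene [[409.4, 0.0, 275.9], [0.0, 409.4, 216.8], [0.0, 0.0, 1.0]] [-0.0134  0.      0.      0.      0.    ] [[0.276, 0.818, -0.505, 1.158], [0.961, -0.233, 0.148, -0.167], [0.003, -0.526, -0.85, 1.193], [0.0, 0.0, 0.0, 1.0]]
side [[536.4, 0.0, 284.5], [0.0, 536.4, 198.6], [0.0, 0.0, 1.0]] [0.064 0.    0.    0.    0.   ] [[0.693, -0.446, 0.567, -0.195], [-0.721, -0.423, 0.549, -0.695], [-0.005, -0.789, -0.614, 0.936], [0.0, 0.0, 0.0, 1.0]]
```

View pics/scene0.png

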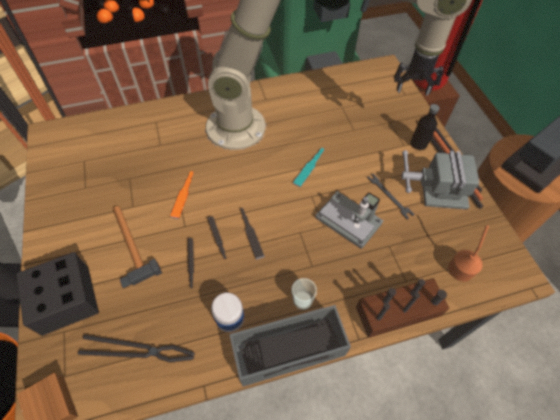

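View pics/side0.png

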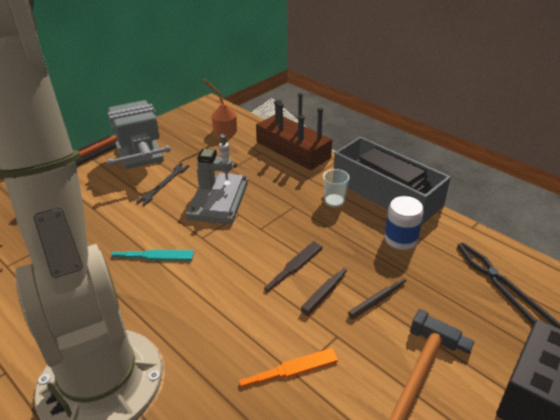

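The scene picture shows three dark forgings at about (251,232), (217,237) and (191,262). The gauge is at (350,217), with the orange look-alike at (182,195) and the turquoise one at (309,167). The forging at (251,232), which is (295,265) in the side view, looks like it has a broad flat blade and a narrow tang. I'll confirm that with a crop and measure it.

```bash
cat > h.py <<'E'
import numpy as np,cv2
from plant import *
def cloud(d,c):
    K=np.array(c["camera_matrix"]);D=np.array(c["distortion"]);T=np.array(c["cam_to_world"])
    h,w=d.shape
    u,v=np.meshgrid(np.arange(w,dtype=float),np.arange(h,dtype=float))
    n=cv2.undistortPoints(np.stack([u.ravel(),v.ravel()],1)[:,None],K,D)[:,0]
    z=d.ravel()
    P=np.stack([n[:,0]*z,n[:,1]*z,z],1)@T[:3,:3].T+T[:3,3]
    P[z<=0]=np.nan
    return P.reshape(h,w,3)
def proj(P,c):
    K=np.array(c["camera_matrix"]);D=np.array(c["distortion"]);T=np.linalg.inv(np.array(c["cam_to_world"]))
    r=cv2.Rodrigues(T[:3,:3])[0]
    return cv2.projectPoints(np.asarray(P,float).reshape(-1,1,3),r,T[:3,3],K,D)[0][:,0]
E
python3 - <<'E'
from h import *
a=cv2.imread("pics/scene0.png");b=cv2.imread("pics/side0.png")
A=cv2.resize(a[200:300,160:290],None,fx=4,fy=4,interpolation=cv2.INTER_CUBIC)
B=cv2.resize(b[120:320,180:420],None,fx=3.3,fy=3,interpolation=cv2.INTER_CUBIC)
cv2.imwrite("pics/cropA.png",A);cv2.imwrite("pics/cropB.png",B)
for n,pts in (("scene",[(251,232),(217,237),(191,262),(350,217),(302,292),(228,310),(258,255),(243,212)]),("side",[(295,265),(324,290),(377,299),(215,195),(318,248),(268,285)])):
    P=cloud(np.load(n+"0.npy"),calibration(n))
    for u,v in pts: print(n,u,v,np.round(P[v,u],3))
E
```

```text
scene 251 232 [ 0.491 -0.057  0.011]
scene 217 237 [ 0.482 -0.169  0.018]
scene 191 262 [ 0.548 -0.267  0.018]
scene 350 217 [0.541 0.27  0.039]
scene 302 292 [0.735 0.042 0.003]
scene 228 310 [ 0.766 -0.187  0.109]
scene 258 255 [ 0.581 -0.057  0.015]
scene 243 212 [ 0.406 -0.064  0.01 ]
side 295 265 [ 0.488 -0.068  0.011]
side 324 290 [ 0.465 -0.178  0.025]
side 377 299 [ 0.533 -0.277  0.016]
side 215 195 [0.516 0.259 0.037]
side 318 248 [ 0.571 -0.069  0.012]
side 268 285 [ 0.395 -0.068  0.014]
```

View pics/cropA.png

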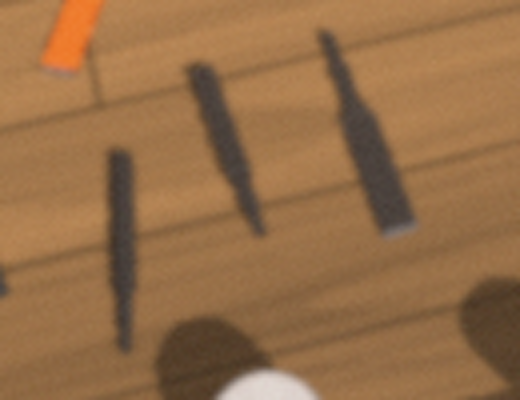

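View pics/cropB.png

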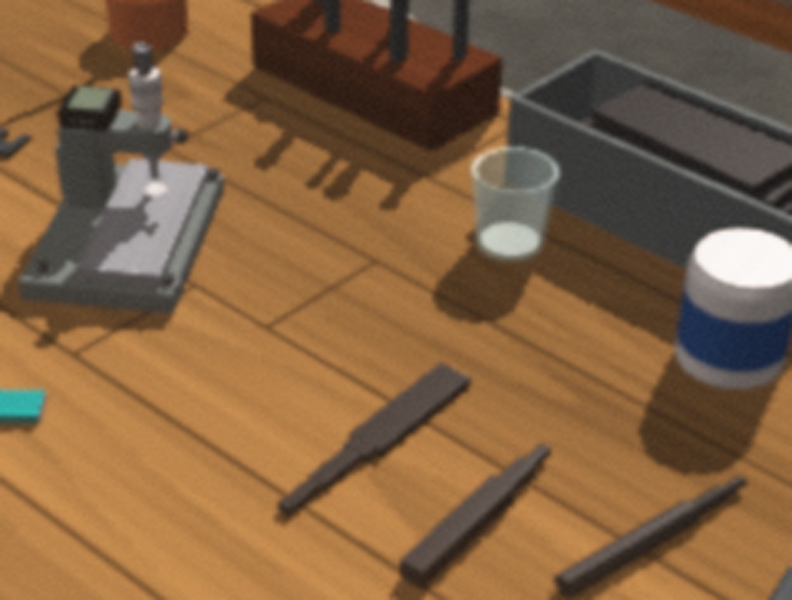

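The enlarged crops settle it. The right-hand forging at cropA (375,140), scene (251,232), has a broad square-cut blade and a stepped narrow tang, so it's the chisel. The other two taper to points and stand 16–25 mm tall, so they're the punch and the drift. Next I'll measure the gauge and chisel roughly.

Run:
```python
from h import *
for n in ("scene","side"):
    P=cloud(np.load(n+"0.npy"),calibration(n)); F=P.reshape(-1,3)
    m=(abs(F[:,0]-.55)<.2)&(abs(F[:,1]-.27)<.15)
    t=(abs(F[:,0]-.5)<.3)&(abs(F[:,1]+.1)<.3)
    print(n,"table z med",np.nanmedian(F[t,2]))
    for lo,hi in ((.03,.044),(.015,.03),(.1,.15),(.155,.175),(.178,.2)):
        Q=F[m&(F[:,2]>lo)&(F[:,2]<hi)]
        if len(Q)<3: print(lo,len(Q)); continue
        print(lo,hi,len(Q),"mean",np.round(Q.mean(0),3),"rect",cv2.minAreaRect((Q[:,:2]*1000).astype(np.float32)))
    img=cv2.imread(f"pics/{n}0.png")
    m=((abs(P[...,0]-.48)<.13)&(abs(P[...,1]+.065)<.055)&(img.sum(2)<270))
    m=cv2.morphologyEx(m.astype(np.uint8),cv2.MORPH_OPEN,np.ones((2,2)))
    k,l,s,c=cv2.connectedComponentsWithStats(m); i=1+np.argmax(s[1:,4]); Q=P[l==i]
    print("chisel",s[i],np.nanmean(Q,0),cv2.minAreaRect((Q[:,:2]*1000).astype(np.float32)))
p,d=snapshot("wrist");cv2.imwrite("pics/w0.png",p);c=calibration("wrist");print(np.round(c["camera_matrix"],1).tolist(),c["distortion"],np.round(c["cam_to_world"],3).tolist())
```

```text
scene table z med -0.0004649602205832881
0.03 0.044 925 mean [0.544 0.256 0.036] rect ((536.1878662109375, 266.0116271972656), (173.14053344726562, 112.86785888671875), 35.90314865112305)
0.015 0.03 762 mean [0.536 0.269 0.023] rect ((531.8108520507812, 270.5284118652344), (191.65167236328125, 133.5358123779297), 34.56850051879883)
0.1 0.15 314 mean [0.565 0.302 0.124] rect ((562.6488037109375, 296.457763671875), (47.244903564453125, 104.22720336914062), 34.67269515991211)
0.155 0.175 49 mean [0.579 0.276 0.164] rect ((577.2334594726562, 277.7162170410156), (24.941869735717773, 21.698083877563477), 62.59711837768555)
0.178 0.2 28 mean [0.577 0.278 0.189] rect ((576.398681640625, 279.33319091796875), (12.932480812072754, 12.595059394836426), 88.04533386230469)
chisel [241 209  23  50 376] [ 0.51066302 -0.05749309  0.00857761] ((488.3216857910156, -59.01539611816406), (196.2860870361328, 31.56755256652832), 5.775371074676514)
side table z med 0.002052780231165563
0.03 0.044 1112 mean [0.534 0.252 0.038] rect ((529.7506103515625, 270.43963623046875), (181.90054321289062, 130.05690002441
[... 305 characters left out ...]
51574707)
0.155 0.175 72 mean [0.57  0.272 0.165] rect ((570.9248046875, 272.7038879394531), (23.076053619384766, 24.85733413696289), 53.74991989135742)
0.178 0.2 37 mean [0.572 0.274 0.189] rect ((573.4375610351562, 275.117919921875), (19.776466369628906, 11.27743148803711), 47.082061767578125)
chisel [265 243  59  52 740] [ 0.49087144 -0.06913547  0.00837552] ((482.20819091796875, -68.32304382324219), (213.80136108398438, 33.54664993286133), 4.115952968597412)
[[324.4, 0.0, 274.8], [0.0, 324.4, 210.4], [0.0, 0.0, 1.0]] [0.02189436 0.         0.         0.         0.        ] [[0.388, 0.874, 0.293, 0.166], [0.921, -0.368, -0.125, 0.608], [-0.002, 0.318, -0.948, 0.374], [0.0, 0.0, 0.0, 1.0]]
```

View pics/w0.png

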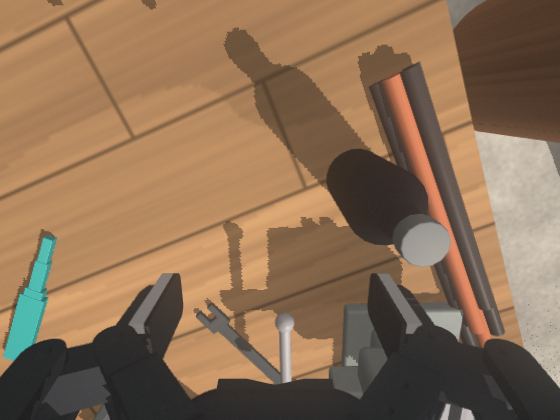

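```bash
cat >> h.py <<'E'
from scipy.spatial.transform import Rotation as Ro
def goto(pos,yawx_deg,cmd=None):
    """shift/turn in tool axes to reach TCP pos with tool z down and tool x at yaw (deg)"""
    s=observe(); R=Ro.from_rotvec(s["eef_rot"]).as_matrix(); p=np.array(s["tool_pos"])
    if cmd is not None: p,R=cmd
    a=np.radians(yawx_deg); x=np.array([np.cos(a),np.sin(a),0]); z=np.array([0,0,-1.]); G=np.stack([x,np.cross(z,x),z],1)
    print("shift mm",np.round(R.T@(np.array(pos)-p)*1000,1),"rot",np.round(Ro.from_matrix(R.T@G).as_rotvec(),4))
def st():
    s=observe(); R=Ro.from_rotvec(s["eef_rot"]).as_matrix()
    print("t",round(s["clock"],2),"tcp",np.round(s["tool_pos"],4),"yawx",round(np.degrees(np.arctan2(R[1,0],R[0,0])),2),"zaxis",np.round(R[:,2],4),"q",np.round(s["joint_positions"],3),"F",np.round(s["wrist_force"],2),"M",np.round(s["moment"],3),"w",round(s["width"],4))
E
python3 - <<'E'
from h import *
st(); goto((0.488,-0.063,0.17),185)
E
```

```text
t 0.15 tcp [0.2425 0.5756 0.2305] yawx 157.15 zaxis [-6.0e-04 -1.4e-03 -1.0e+00] q [-1.235  0.384  0.016  1.371 -0.006  1.388 -0.047] F [-0.15 -0.79 -1.  ] M [ 0.038  0.005 -0.024] w 0.0856
shift mm [-474.2 -493.1   61.3] rot [-1.50e-03 -3.00e-04 -4.86e-01]
```

Request:
carry_out([
  {"tx": -237,"ty": -246,"tz": 0,"rz": -0.24},
  {"tx": -237,"ty": -246,"tz": 0,"rz": -0.24},
  {"tx": -237,"ty": -246,"tz": 0,"rz": -0.24},
  {"tx": -237,"ty": -246,"tz": 0,"rz": -0.24},
  {"tx": -237,"ty": -246,"tz": 0,"rz": -0.24},
  {"tx": -474,"ty": -493,"tz": 30,"rz": -0.486},
  {"tx": -474,"ty": -493,"tz": 61,"rz": -0.486},
  {"tx": -474,"ty": -493,"tz": 61,"rz": -0.486},
  {"tx": -474,"ty": -493,"tz": 61,"rz": -0.486},
  {"tx": -474,"ty": -493,"tz": 61,"rz": -0.486},
  {"tx": -474,"ty": -493,"tz": 61,"rz": -0.486},
  {"tx": -474,"ty": -493,"tz": 61,"rz": -0.486},
  {"tx": -474,"ty": -493,"tz": 61,"rz": -0.486},
  {"tx": -474,"ty": -493,"tz": 61,"rz": -0.486},
], grip=1, newtons=60)

```text
invalid input at $.moves[0]: expected keys tx, ty, tz, rx, ry, rz
```

All six keys are required in each row.

Request:
carry_out([
  {"tx": -237,"ty": -246,"tz": 0,"rx": 0,"ry": 0,"rz": -0.24},
  {"tx": -237,"ty": -246,"tz": 0,"rx": 0,"ry": 0,"rz": -0.24},
  {"tx": -237,"ty": -246,"tz": 0,"rx": 0,"ry": 0,"rz": -0.24},
  {"tx": -237,"ty": -246,"tz": 0,"rx": 0,"ry": 0,"rz": -0.24},
  {"tx": -237,"ty": -246,"tz": 0,"rx": 0,"ry": 0,"rz": -0.24},
  {"tx": -474,"ty": -493,"tz": 30,"rx": 0,"ry": 0,"rz": -0.486},
  {"tx": -474,"ty": -493,"tz": 61,"rx": 0,"ry": 0,"rz": -0.486},
  {"tx": -474,"ty": -493,"tz": 61,"rx": 0,"ry": 0,"rz": -0.486},
  {"tx": -474,"ty": -493,"tz": 61,"rx": 0,"ry": 0,"rz": -0.486},
  {"tx": -474,"ty": -493,"tz": 61,"rx": 0,"ry": 0,"rz": -0.486},
  {"tx": -474,"ty": -493,"tz": 61,"rx": 0,"ry": 0,"rz": -0.486},
  {"tx": -474,"ty": -493,"tz": 61,"rx": 0,"ry": 0,"rz": -0.486},
  {"tx": -474,"ty": -493,"tz": 61,"rx": 0,"ry": 0,"rz": -0.486},
  {"tx": -474,"ty": -493,"tz": 61,"rx": 0,"ry": 0,"rz": -0.486},
], grip=1, newtons=60)

```text
clock: 1.9
tool_pos: [0.4879, -0.0605, 0.1703]
eef_rot: [0.141, -3.138, -0.001]
wrist_force: [0.6, 0.6, 1.0]
width: 0.0853
```

Run:
```python
from h import *
st()
c=calibration("wrist");p,d=snapshot("wrist");cv2.imwrite("pics/w1.png",p);np.savez("w1.npz",p=p,d=d,T=c["cam_to_world"]);st()
P=cloud(d,c)
m=(p.astype(int).sum(2)<300)&(abs(P[...,0]-.49)<.13)&(abs(P[...,1]+.063)<.04)&(P[...,2]<.03)
print(m.sum(), "table",np.nanmedian(P[250:300,100:150,2]))
Q=P[m]; print(Q.min(0),Q.max(0),cv2.minAreaRect((Q[:,:2]*1000).astype(np.float32)))
print(proj([[.488,-.063,0.01]],c))
```

```text
t 1.9 tcp [ 0.4879 -0.0605  0.1703] yawx -174.85 zaxis [-3.e-04  7.e-04 -1.e+00] q [-0.454  0.144  0.566  1.838 -0.084  1.184  1.801] F [0.64 0.61 1.  ] M [ 0.005  0.024 -0.037] w 0.0853
t 1.95 tcp [ 0.488  -0.0605  0.1704] yawx -174.83 zaxis [ 0.e+00  7.e-04 -1.e+00] q [-0.454  0.143  0.567  1.838 -0.084  1.184  1.801] F [ 0.95  1.67 -0.02] M [-0.017  0.053 -0.006] w 0.0854
5725 table 0.0012942302338623812
[ 0.3739086  -0.10291006 -0.00107533] [ 0.61333854 -0.02351151  0.01364711] ((493.5926513671875, -63.05667495727539), (239.38470458984375, 79.39749908447266), 0.09477216750383377)
[[271.57555601 191.12473556]]
```

View pics/w1.png

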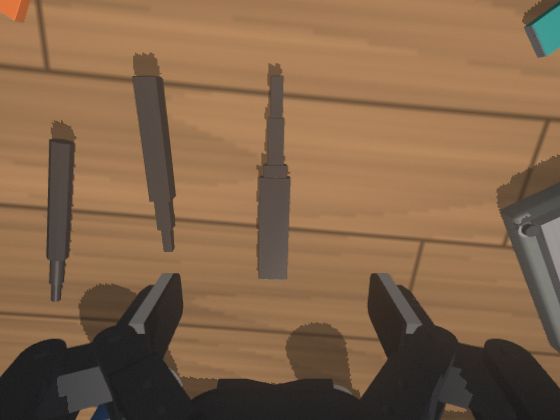

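```bash
cat >> h.py <<'E'
from scipy.optimize import minimize
OUT=np.array([[80,15],[-30,15],[-30,11],[-42,11],[-42,7.5],[-80,7.5],[-80,5.5],[-120,5.5],[-120,-5.5],[-80,-5.5],[-80,-7.5],[-42,-7.5],[-42,-11],[-30,-11],[-30,-15],[80,-15]])/1000.
def chpts(q,z):
    c,s=np.cos(q[2]),np.sin(q[2]); return np.c_[OUT@np.array([[c,s],[-s,c]])+q[:2],np.full(len(OUT),z)]
def fitchisel(mask,c,q0,ztop=.010,use=None,zb=None):
    roi=np.ones_like(mask) if use is None else use
    def cost(q):
        q=np.array(q)*[1e-3,1e-3,1e-2]+q0
        M=np.zeros(mask.shape,np.uint8)
        for z in ([ztop] if zb is None else [ztop,zb]):
            t=np.zeros(mask.shape,np.uint8)
            cv2.fillPoly(t,[np.round(proj(chpts(q,z),c)*16).astype(np.int32)],255,cv2.LINE_AA,4); M=np.maximum(M,t)
        return np.abs(M/255.-mask)[roi>0].sum()
    best=None
    for dx in (-4,0,4):
        for dy in (-3,3):
            r=minimize(cost,[dx,dy,0],method="Nelder-Mead",options=dict(initial_simplex=[[dx,dy,0],[dx+4,dy,0],[dx,dy+4,0],[dx,dy,3]],xatol=.02,fatol=.1))
            if best is None or r.fun<best.fun: best=r
    q=best.x*[1e-3,1e-3,1e-2]+q0
    return q,best.fun
E
python3 - <<'E'
from h import *
w=np.load("w1.npz");p=w["p"];c=calibration("wrist");print(np.abs(c["cam_to_world"]-w["T"]).max());c["cam_to_world"]=w["T"]
hsv=cv2.cvtColor(p,cv2.COLOR_BGR2HSV); print(hsv[220,273],hsv[68,274],hsv[300,318],hsv[220,230],hsv[100,276])
mask=((hsv[...,1]<100)&(hsv[...,2]<130)).astype(float)
use=np.zeros(mask.shape,np.uint8);use[40:286,225:325]=1
print((mask*use).sum())
for zb in (None,0.0):
    q,f=fitchisel(mask,c,np.array([.503,-.0615,np.radians(5)]),use=use,zb=zb);print(np.round(q[:2],4),np.degrees(q[2]),f)
v=p.copy()
cv2.polylines(v,[np.round(proj(chpts(q,.01),c)*16).astype(np.int32)],True,(0,255,0),1,cv2.LINE_AA,4)
cv2.imwrite("pics/w1fit.png",cv2.resize(v[40:290,200:350],None,fx=2.4,fy=2.4)[:600])
a=q[2];print("grasp",q[:2]-0.015*np.array([np.cos(a),np.sin(a)]))
E
```

```text
0.00037245485640663434
[12 48 91] [ 14 117 113] [ 15 119 150] [ 14 121 169] [11 55 92]
4634.0
[ 0.504  -0.0594] 3.896539710993423 320.1411764705882
[ 0.5046 -0.0594] 3.90249645541455 325.8196078431373
grasp [ 0.48964043 -0.06040883]
```

View pics/w1fit.png

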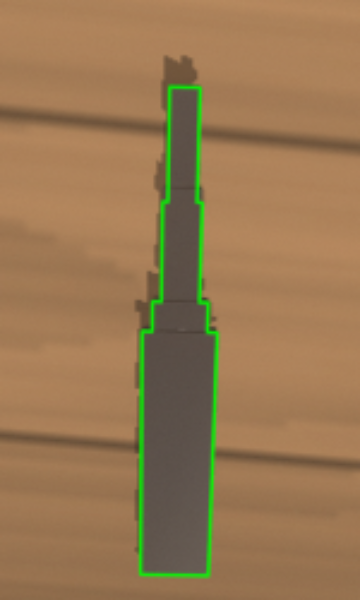

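Run:
```python
from h import *
st(); goto((0.489,-0.0604,0.002),183.9)
```

```text
t 1.95 tcp [ 0.488  -0.0605  0.1704] yawx -174.83 zaxis [ 0.e+00  7.e-04 -1.e+00] q [-0.454  0.143  0.567  1.838 -0.084  1.184  1.801] F [ 0.95  1.67 -0.02] M [-0.017  0.053 -0.006] w 0.0854
shift mm [-1.000e+00 -1.000e-01  1.684e+02] rot [0.0007 0.0001 0.0221]
```

Request:
carry_out([
  {"tx": -1,"ty": 0,"tz": 50,"rx": 0.0007,"ry": 0,"rz": 0.022},
  {"tx": -1,"ty": 0,"tz": 100,"rx": 0.0007,"ry": 0,"rz": 0.022},
  {"tx": -1,"ty": 0,"tz": 145,"rx": 0.0007,"ry": 0,"rz": 0.022},
  {"tx": -1,"ty": 0,"tz": 160,"rx": 0.0007,"ry": 0,"rz": 0.022},
  {"tx": -1,"ty": 0,"tz": 167,"rx": 0.0007,"ry": 0,"rz": 0.022},
  {"tx": -1,"ty": 0,"tz": 167,"rx": 0.0007,"ry": 0,"rz": 0.022},
  {"tx": -1,"ty": 0,"tz": 167,"rx": 0.0007,"ry": 0,"rz": 0.022},
])

```text
clock: 2.82
tool_pos: [0.4902, -0.0622, 0.0047]
eef_rot: [-0.103, 3.137, -0.001]
wrist_force: [0.4, -0.1, 0.7]
width: 0.0855
```

Run:
```python
from h import *
st(); goto((0.489,-0.0604,0.002),183.9)
c=calibration("wrist");p,d=snapshot("wrist");cv2.imwrite("pics/w2.png",p)
```

```text
t 2.83 tcp [ 0.4902 -0.0622  0.0047] yawx -176.26 zaxis [ 2.5e-03 -4.0e-04 -1.0e+00] q [-0.378  0.384  0.518  1.995 -0.256  0.823  1.92 ] F [ 0.43 -0.15  0.65] M [-0.02  -0.002  0.002] w 0.0855
shift mm [1.1 1.9 2.7] rot [-0.0005  0.0024 -0.0027]
```

View pics/w2.png

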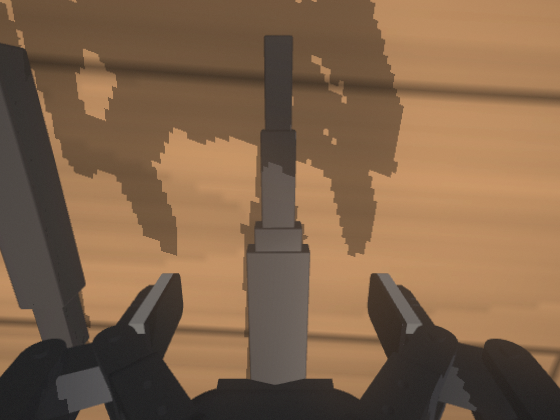

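Request:
carry_out([
  {"tx": 1,"ty": 1.8,"tz": 2.5,"rx": 0,"ry": 0.0024,"rz": -0.003},
  {"tx": 1,"ty": 1.8,"tz": 2.5,"rx": 0,"ry": 0.0024,"rz": -0.003},
  {"tx": 1,"ty": 1.8,"tz": 2.5,"rx": 0,"ry": 0.0024,"rz": -0.003},
])

```text
clock: 3.25
tool_pos: [0.4879, -0.0606, 0.0008]
eef_rot: [0.107, -3.137, 0.001]
wrist_force: [0.5, -0.2, -0.1]
width: 0.0857
```

Request:
carry_out([
  {"tx": 0,"ty": 0,"tz": 0,"rx": 0,"ry": 0,"rz": 0},
  {"tx": 0,"ty": 0,"tz": 0,"rx": 0,"ry": 0,"rz": 0},
  {"tx": 0,"ty": 0,"tz": 0,"rx": 0,"ry": 0,"rz": 0},
  {"tx": 0,"ty": 0,"tz": 0,"rx": 0,"ry": 0,"rz": 0},
  {"tx": 0,"ty": 0,"tz": 0,"rx": 0,"ry": 0,"rz": 0},
  {"tx": 0,"ty": 0,"tz": 0,"rx": 0,"ry": 0,"rz": 0},
], grip=0, newtons=60)

```text
clock: 4.0
tool_pos: [0.4881, -0.0607, 0.0011]
eef_rot: [0.107, -3.138, 0.001]
wrist_force: [-1.1, 0.3, 5.4]
width: 0.0282
```

Run:
```python
from h import *
st()
```

```text
t 4.0 tcp [ 0.4881 -0.0607  0.0011] yawx -176.1 zaxis [-2.e-03 -8.e-04 -1.e+00] q [-0.379  0.389  0.515  1.998 -0.257  0.819  1.921] F [-1.14  0.29  5.43] M [-0.017  0.343 -0.054] w 0.0282
```

Run:
```python
from h import *
goto((0.488,-0.0607,0.27),183.9);goto((0.634,0.267,0.27),215)
```

```text
shift mm [ 7.000e-01 -2.000e-01 -2.689e+02] rot [-0.0007 -0.002   0.0001]
shift mm [-167.3  316.8 -269.5] rot [-1.000e-04 -2.200e-03 -5.427e-01]
```

Request:
carry_out([
  {"tx": 0,"ty": 0,"tz": -10,"rx": 0,"ry": 0,"rz": 0},
  {"tx": 0,"ty": 0,"tz": -50,"rx": 0,"ry": 0,"rz": 0},
  {"tx": 0,"ty": 0,"tz": -100,"rx": 0,"ry": 0,"rz": 0},
  {"tx": 0,"ty": 0,"tz": -160,"rx": 0,"ry": 0,"rz": 0},
  {"tx": 0,"ty": 0,"tz": -220,"rx": 0,"ry": 0,"rz": 0},
  {"tx": -40,"ty": 50,"tz": -269,"rx": 0,"ry": 0,"rz": -0.1},
  {"tx": -80,"ty": 100,"tz": -269,"rx": 0,"ry": 0,"rz": -0.2},
  {"tx": -110,"ty": 150,"tz": -269,"rx": 0,"ry": 0,"rz": -0.3},
  {"tx": -140,"ty": 200,"tz": -269,"rx": 0,"ry": 0,"rz": -0.4},
  {"tx": -155,"ty": 250,"tz": -269,"rx": 0,"ry": 0,"rz": -0.5},
  {"tx": -167,"ty": 300,"tz": -269,"rx": 0,"ry": 0,"rz": -0.543},
  {"tx": -167,"ty": 317,"tz": -269,"rx": 0,"ry": 0,"rz": -0.543},
  {"tx": -167,"ty": 317,"tz": -269,"rx": 0,"ry": 0,"rz": -0.543},
  {"tx": -167,"ty": 317,"tz": -269,"rx": 0,"ry": 0,"rz": -0.543},
  {"tx": -167,"ty": 317,"tz": -269,"rx": 0,"ry": 0,"rz": -0.543},
])

```text
clock: 5.88
tool_pos: [0.634, 0.2649, 0.2698]
eef_rot: [0.94, -2.996, 0.001]
wrist_force: [0.4, 0.7, -2.5]
width: 0.0279
```

Run:
```python
from h import *
st()
c=calibration("wrist");p,d=snapshot("wrist");cv2.imwrite("pics/w3.png",p);np.savez("w3.npz",p=p,d=d,T=c["cam_to_world"]);st()
```

```text
t 5.88 tcp [0.634  0.2649 0.2698] yawx -145.17 zaxis [-0.0016 -0.0014 -1.    ] q [-0.67   0.536  0.387  1.105 -0.193  1.536  1.852] F [ 0.35  0.66 -2.54] M [-0.018  0.102  0.018] w 0.0279
t 5.92 tcp [0.6339 0.2653 0.2698] yawx -145.13 zaxis [-0.0017 -0.0011 -1.    ] q [-0.67   0.536  0.386  1.105 -0.193  1.536  1.852] F [-0.3  -0.04 -2.89] M [0.005 0.057 0.028] w 0.0282
```

View pics/w3.png

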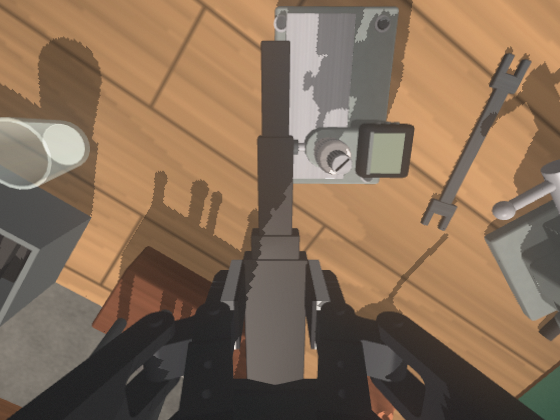

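Run:
```python
from h import *
w=np.load("w3.npz");p=w["p"];d=w["d"];c=calibration("wrist");c["cam_to_world"]=w["T"]
P=cloud(d,c)
# knob
for (u,v) in [(340,158),(338,153),(332,150),(345,160),(325,150),(385,150),(272,60),(272,120),(276,200),(278,245),(275,300),(320,60),(370,20)]: print((u,v),np.round(P[v,u],4))
F=P.reshape(-1,3); near=(np.hypot(F[:,0]-.575,F[:,1]-.276)<.03)
K=F[near&(F[:,2]>.183)&(F[:,2]<.205)]; print("knob",len(K),np.round(K.mean(0),4),K.min(0),K.max(0),cv2.minEnclosingCircle((K[:,:2]*1000).astype(np.float32)))
K=F[near&(F[:,2]>.16)&(F[:,2]<.172)]; print("thimble",len(K),np.round(K.mean(0),4),cv2.minEnclosingCircle((K[:,:2]*1000).astype(np.float32)))
D=F[(abs(F[:,0]-.56)<.1)&(abs(F[:,1]-.3)<.1)&(F[:,2]>.12)&(F[:,2]<.145)&(np.hypot(F[:,0]-.575,F[:,1]-.276)>.022)];print("box",len(D),np.round(D.mean(0),4),cv2.minAreaRect((D[:,:2]*1000).astype(np.float32)))
v=cv2.resize(p[0:200,255:430],None,fx=3,fy=3,interpolation=cv2.INTER_CUBIC);cv2.imwrite("pics/w3c.png",v)
```

```text
(340, 158) [0.5707 0.2754 0.1945]
(338, 153) [0.5689 0.2737 0.1882]
(332, 150) [0.5699 0.2739 0.1666]
(345, 160) [0.5698 0.279  0.1946]
(325, 150) [0.5729 0.2693 0.1675]
(385, 150) [0.5448 0.3179 0.1349]
(272, 60) [0.5548 0.2095 0.2807]
(272, 120) [0.5725 0.2218 0.2806]
(276, 200) [0.5993 0.2424 0.2782]
(278, 245) [0.6159 0.255  0.2795]
(275, 300) [0.6402 0.2703 0.2796]
(320, 60) [0.5051 0.234  0.0382]
(370, 20) [0.4435 0.2544 0.0263]
knob 400 [0.5735 0.2778 0.193 ] [0.56650964 0.2717503  0.18322155] [0.58086213 0.2856973  0.19624601] ((573.6053466796875, 278.8310546875), 7.2843241691589355)
thimble 513 [0.5731 0.2744 0.1665] ((573.6724853515625, 278.78070068359375), 13.171560287475586)
box 2918 [0.5452 0.3178 0.1336] ((544.5726928710938, 319.5378112792969), (46.88258743286133, 44.316307067871094), 34.252708435058594)
```

View pics/w3c.png

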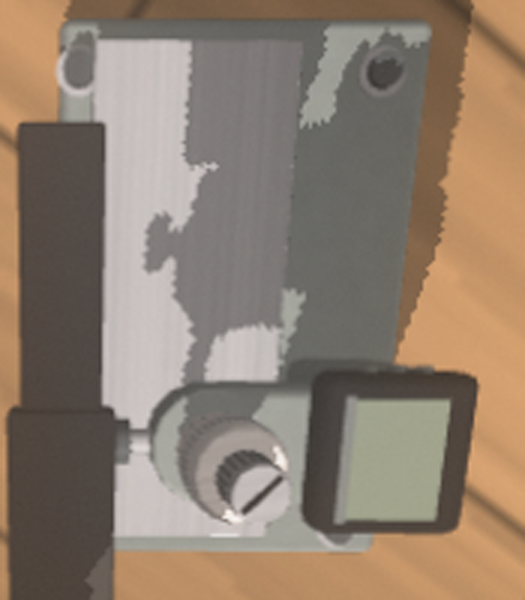

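Run:
```python
from h import *
w=np.load("w3.npz");p=w["p"];d=w["d"];c=calibration("wrist");c["cam_to_world"]=w["T"]
P=cloud(d,c)
E=[]
for u in range(292,392):
    z=P[:40,u,2]; i=np.argmax(z>.016); E.append(P[i+1,u])
E=np.array(E);l=cv2.fitLine((E[:,:2]*1000).astype(np.float32),cv2.DIST_HUBER,0,.01,.01).ravel();print("end edge dir deg",np.degrees(np.arctan2(l[1],l[0]))-90, l, E[:,2].mean())
E=[]
for v in range(25,110):
    z=P[v,370:420,2]; i=len(z)-1-np.argmax(z[::-1]>.016); E.append(P[v,370+i-1])
E=np.array(E);l=cv2.fitLine((E[:,:2]*1000).astype(np.float32),cv2.DIST_HUBER,0,.01,.01).ravel();print("side edge dir deg",np.degrees(np.arctan2(l[1],l[0])),l)
hsv=cv2.cvtColor(p,cv2.COLOR_BGR2HSV)
zt=.2805
mask=((P[...,2]>.265)&(P[...,2]<.295)).astype(float)
use=np.zeros(mask.shape,np.uint8);use[20:255,225:330]=1
a=np.radians(34.85);q0=np.array([.634,.265,a]);q0[:2]+=.015*np.array([np.cos(a),np.sin(a)])
q,f=fitchisel(mask,c,q0,ztop=.2802,use=use);print(np.round(q,4),np.degrees(q[2]),f)
print("chisel plane fit"); 
m=(mask*use)>0; Q=P[m]; A=np.c_[Q[:,:2]-q[:2],np.ones(len(Q))]; print(np.linalg.lstsq(A,Q[:,2],rcond=None)[0])
v=p.copy();cv2.polylines(v,[np.round(proj(chpts(q,.2802),c)*16).astype(np.int32)],True,(0,255,0),1,cv2.LINE_AA,4)
cv2.imwrite("pics/w3fit.png",cv2.resize(v[20:290,200:350],None,fx=2.2,fy=2.2))
# relative to tool
t=np.array([.634,.2651]);ty=np.radians(-145.15);R=np.array([[np.cos(ty),np.sin(ty)],[-np.sin(ty),np.cos(ty)]])
cp=q[:2]-t; tx=np.array([np.cos(ty),np.sin(ty)]);tyv=np.array([np.sin(ty),-np.cos(ty)])
print("chisel origin in tool x,y mm",1000*cp@tx,1000*cp@tyv,"rel yaw",np.degrees(q[2]-ty)-180)
```

```text
end edge dir deg -146.18692 [  0.5564853   -0.83085746 451.0589     222.82593   ] 0.02455585774559908
side edge dir deg 35.000973 [  0.8191423    0.57359034 465.08615    302.0261    ]
[0.6476 0.275  0.6049] 34.6559396182293 605.4392156862746
chisel plane fit
[-0.00790854 -0.00519604  0.27914321]
chisel origin in tool x,y mm -16.782218222587396 0.33884994721613254 rel yaw -0.19406038177069718
```

View pics/w3fit.png

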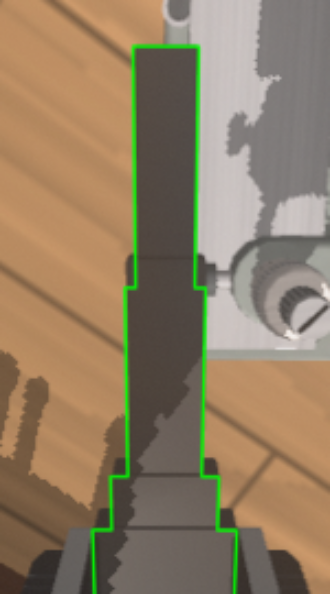

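Run:
```python
from h import *
st();goto((.4621,.2003,.27),215);goto((.4621,.2003,.05),215)
```

```text
t 5.92 tcp [0.6339 0.2653 0.2698] yawx -145.13 zaxis [-0.0017 -0.0011 -1.    ] q [-0.67   0.536  0.386  1.105 -0.193  1.536  1.852] F [-0.3  -0.04 -2.89] M [0.005 0.057 0.028] w 0.0282
shift mm [1.782e+02 4.490e+01 1.000e-01] rot [ 0.0001 -0.002  -0.0023]
shift mm [177.7  44.9 220.1] rot [ 0.0001 -0.002  -0.0023]
```

Request:
carry_out([
  {"tx": 45,"ty": 11,"tz": 0,"rx": 0,"ry": -0.002,"rz": -0.002},
  {"tx": 100,"ty": 25,"tz": 0,"rx": 0,"ry": -0.002,"rz": -0.002},
  {"tx": 150,"ty": 38,"tz": 0,"rx": 0,"ry": -0.002,"rz": -0.002},
  {"tx": 178,"ty": 45,"tz": 0,"rx": 0,"ry": -0.002,"rz": -0.002},
  {"tx": 178,"ty": 45,"tz": 0,"rx": 0,"ry": -0.002,"rz": -0.002},
  {"tx": 178,"ty": 45,"tz": 50,"rx": 0,"ry": -0.002,"rz": -0.002},
  {"tx": 178,"ty": 45,"tz": 100,"rx": 0,"ry": -0.002,"rz": -0.002},
  {"tx": 178,"ty": 45,"tz": 150,"rx": 0,"ry": -0.002,"rz": -0.002},
  {"tx": 178,"ty": 45,"tz": 200,"rx": 0,"ry": -0.002,"rz": -0.002},
  {"tx": 178,"ty": 45,"tz": 220,"rx": 0,"ry": -0.002,"rz": -0.002},
  {"tx": 178,"ty": 45,"tz": 220,"rx": 0,"ry": -0.002,"rz": -0.002},
  {"tx": 178,"ty": 45,"tz": 220,"rx": 0,"ry": -0.002,"rz": -0.002},
  {"tx": 178,"ty": 45,"tz": 220,"rx": 0,"ry": -0.002,"rz": -0.002},
])

```text
clock: 7.55
tool_pos: [0.4626, 0.2023, 0.051]
eef_rot: [-0.947, 2.993, 0.002]
wrist_force: [-0.5, -0.6, -1.3]
width: 0.0278
```

Run:
```python
from h import *
st()
c=calibration("wrist");p,d=snapshot("wrist");cv2.imwrite("pics/w4.png",p)
p,d=snapshot("side");cv2.imwrite("pics/s4.png",cv2.resize(p[110:260,120:340],None,fx=3.6,fy=4,interpolation=cv2.INTER_CUBIC))
goto((.4621,.2003,.040),215)
```

```text
t 7.55 tcp [0.4626 0.2023 0.051 ] yawx -144.88 zaxis [ 0.0016  0.0017 -1.    ] q [-0.784  0.309  0.361  1.929 -0.136  0.925  1.827] F [-0.55 -0.6  -1.32] M [-0.076  0.059 -0.039] w 0.0278
shift mm [ 1.2 -1.5 10.7] rot [0.0007 0.0017 0.0024]
```

View pics/w4.png

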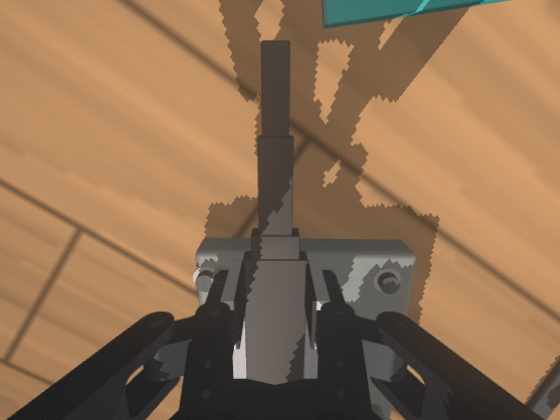

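View pics/s4.png

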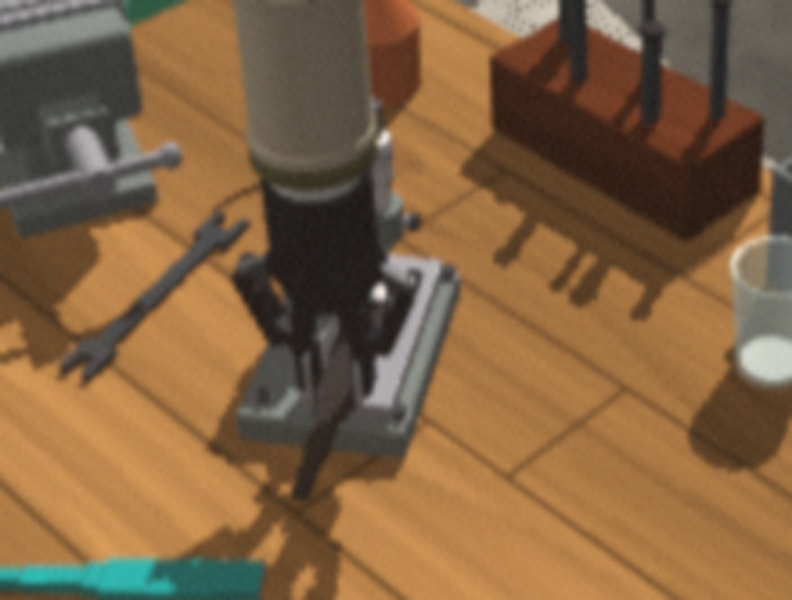

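Request:
carry_out([
  {"tx": 1.2,"ty": -1.5,"tz": 6,"rx": 0,"ry": 0.0015,"rz": 0.002},
  {"tx": 1.2,"ty": -1.5,"tz": 10.5,"rx": 0,"ry": 0.0015,"rz": 0.002},
  {"tx": 1.2,"ty": -1.5,"tz": 10.5,"rx": 0,"ry": 0.0015,"rz": 0.002},
  {"tx": 1.2,"ty": -1.5,"tz": 10.5,"rx": 0,"ry": 0.0015,"rz": 0.002},
])

```text
clock: 8.15
tool_pos: [0.4612, 0.1999, 0.039]
eef_rot: [0.945, -2.994, 0.0]
wrist_force: [0.4, -0.4, -2.3]
width: 0.0279
```

Run:
```python
from h import *
st();goto((.4621,.2003,.040),215);goto((.5112,.2347,.039),215)
```

```text
t 8.15 tcp [0.4612 0.1999 0.039 ] yawx -144.97 zaxis [-2.2e-03 -8.0e-04 -1.0e+00] q [-0.778  0.326  0.358  1.94  -0.144  0.903  1.834] F [ 0.38 -0.45 -2.28] M [-0.043  0.023  0.024] w 0.0279
shift mm [-0.9 -0.1 -1. ] rot [ 0.0006 -0.0022  0.0005]
shift mm [-60.9  -0.1  -0.1] rot [ 0.0006 -0.0022  0.0005]
```

Request:
carry_out([
  {"tx": -15,"ty": 0,"tz": 0,"rx": 0,"ry": -0.001,"rz": 0},
  {"tx": -30,"ty": 0,"tz": 0,"rx": 0,"ry": -0.001,"rz": 0},
  {"tx": -38,"ty": 0,"tz": 0,"rx": 0,"ry": -0.001,"rz": 0},
  {"tx": -38,"ty": 0,"tz": 0,"rx": 0,"ry": -0.001,"rz": 0},
])

```text
clock: 8.65
tool_pos: [0.4929, 0.2221, 0.0389]
eef_rot: [0.946, -2.995, -0.0]
wrist_force: [-0.4, -0.1, -2.5]
width: 0.0279
```

Run:
```python
from h import *
st();goto((.5112,.2347,.039),215)
```

```text
t 8.65 tcp [0.4929 0.2221 0.0389] yawx -144.95 zaxis [-1.e-03 -2.e-04 -1.e+00] q [-0.769  0.397  0.35   1.842 -0.167  0.932  1.838] F [-0.43 -0.12 -2.47] M [-0.074  0.065 -0.011] w 0.0279
shift mm [-22.2  -0.2  -0.1] rot [ 0.0004 -0.0009  0.0008]
```

Nothing has touched so far. I'll slide in the remaining 22 mm.

Request:
carry_out([
  {"tx": -8,"ty": 0,"tz": 0,"rx": 0,"ry": -0.001,"rz": 0},
  {"tx": -16,"ty": 0,"tz": 0,"rx": 0,"ry": -0.001,"rz": 0},
  {"tx": -22,"ty": 0,"tz": 0,"rx": 0,"ry": -0.001,"rz": 0},
  {"tx": -22,"ty": 0,"tz": 0,"rx": 0,"ry": -0.001,"rz": 0},
  {"tx": -22,"ty": 0,"tz": 0,"rx": 0,"ry": -0.001,"rz": 0},
])

```text
clock: 9.28
tool_pos: [0.5103, 0.2341, 0.0389]
eef_rot: [0.945, -2.996, -0.001]
wrist_force: [-0.3, -0.0, -3.3]
width: 0.0281
```

Run:
```python
from h import *
st();goto((.5112,.2347,.039),215)
for n in ("side","scene"):
    p,d=snapshot(n);cv2.imwrite(f"pics/{n}5.png",p)
a=cv2.imread("pics/side5.png")[120:230,160:300];b=cv2.imread("pics/scene5.png")[170:260,300:400]
cv2.imwrite("pics/c5.png",np.hstack([cv2.resize(a,(420,440),interpolation=cv2.INTER_CUBIC),cv2.resize(b,(380,440),interpolation=cv2.INTER_CUBIC)]))
```

```text
t 9.28 tcp [0.5103 0.2341 0.0389] yawx -144.98 zaxis [-7.e-04  3.e-04 -1.e+00] q [-0.764  0.436  0.347  1.786 -0.178  0.95   1.839] F [-0.26 -0.04 -3.26] M [ 0.007  0.041 -0.001] w 0.0281
shift mm [-1.1 -0.1 -0.1] rot [ 0.0006 -0.0004  0.0003]
```

View pics/c5.png

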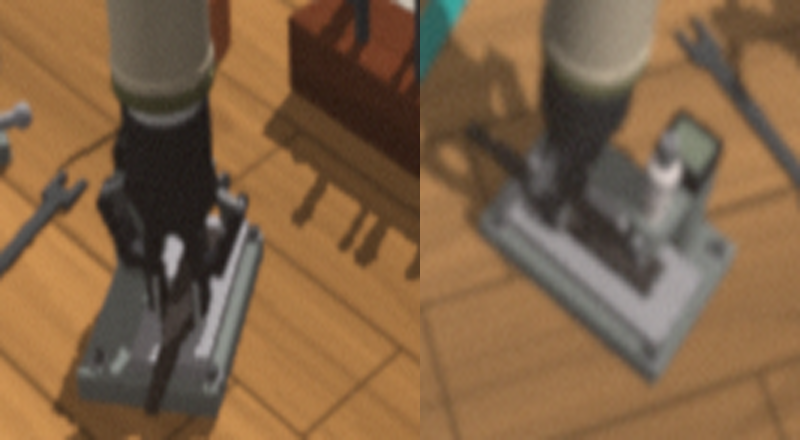

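Request:
carry_out([
  {"tx": -1,"ty": 0,"tz": 0.8,"rx": 0,"ry": 0,"rz": 0},
  {"tx": -1,"ty": 0,"tz": 1.2,"rx": 0,"ry": 0,"rz": 0},
  {"tx": -1,"ty": 0,"tz": 1.2,"rx": 0,"ry": 0,"rz": 0},
])

```text
clock: 9.75
tool_pos: [0.5113, 0.2349, 0.0382]
eef_rot: [0.945, -2.996, -0.001]
wrist_force: [-2.2, -2.3, 3.8]
width: 0.0282
```

Request:
carry_out([
  {"tx": 0,"ty": 0,"tz": 0,"rx": 0,"ry": 0,"rz": 0},
  {"tx": 0,"ty": 0,"tz": 0,"rx": 0,"ry": 0,"rz": 0},
  {"tx": 0,"ty": 0,"tz": 0,"rx": 0,"ry": 0,"rz": 0},
  {"tx": 0,"ty": 0,"tz": 0,"rx": 0,"ry": 0,"rz": 0},
], grip=0.65)

```text
clock: 10.25
tool_pos: [0.5113, 0.2349, 0.0378]
eef_rot: [0.945, -2.996, -0.001]
wrist_force: [0.2, 0.0, 0.2]
width: 0.0554
```

Run:
```python
from h import *
st()
```

```text
t 10.25 tcp [0.5113 0.2349 0.0378] yawx -144.98 zaxis [-3.e-04  5.e-04 -1.e+00] q [-0.763  0.44   0.346  1.784 -0.179  0.949  1.839] F [0.24 0.   0.22] M [ 0.035 -0.029  0.014] w 0.0554
```

Run:
```python
from h import *
goto((.5113,.2349,.25),215);goto((.634,.265,.25),215)
```

```text
shift mm [-0.000e+00  1.000e-01 -2.122e+02] rot [0.0006 0.     0.0004]
shift mm [-117.8  -45.7 -212.2] rot [0.0006 0.     0.0004]
```

Request:
carry_out([
  {"tx": 0,"ty": 0,"tz": -15,"rx": 0,"ry": 0,"rz": 0},
  {"tx": 0,"ty": 0,"tz": -50,"rx": 0,"ry": 0,"rz": 0},
  {"tx": 0,"ty": 0,"tz": -110,"rx": 0,"ry": 0,"rz": 0},
  {"tx": 0,"ty": 0,"tz": -170,"rx": 0,"ry": 0,"rz": 0},
  {"tx": 0,"ty": 0,"tz": -212,"rx": 0,"ry": 0,"rz": 0},
  {"tx": -10,"ty": -5,"tz": -212,"rx": 0,"ry": 0,"rz": 0},
  {"tx": -60,"ty": -23,"tz": -212,"rx": 0,"ry": 0,"rz": 0},
  {"tx": -118,"ty": -46,"tz": -212,"rx": 0,"ry": 0,"rz": 0},
  {"tx": -118,"ty": -46,"tz": -212,"rx": 0,"ry": 0,"rz": 0},
  {"tx": -118,"ty": -46,"tz": -212,"rx": 0,"ry": 0,"rz": 0},
  {"tx": -118,"ty": -46,"tz": -212,"rx": 0,"ry": 0,"rz": 0},
])

```text
clock: 11.62
tool_pos: [0.6338, 0.2646, 0.2514]
eef_rot: [-0.945, 2.995, 0.002]
wrist_force: [-0.4, 0.4, -0.4]
width: 0.0555
```

Run:
```python
from h import *
st()
c=calibration("wrist");p,d=snapshot("wrist");cv2.imwrite("pics/w6.png",p);np.savez("w6.npz",p=p,d=d,T=c["cam_to_world"])
P=cloud(d,c)
F=P.reshape(-1,3); near=(np.hypot(F[:,0]-.575,F[:,1]-.276)<.03)
K=F[near&(F[:,2]>.183)&(F[:,2]<.205)]; print("knob",len(K),np.round(K.mean(0),4),K[:,2].max(),cv2.minEnclosingCircle((K[:,:2]*1000).astype(np.float32)))
K=F[near&(F[:,2]>.16)&(F[:,2]<.172)]; print("thimble",len(K),np.round(K.mean(0),4),cv2.minEnclosingCircle((K[:,:2]*1000).astype(np.float32)))
hsv=cv2.cvtColor(p,cv2.COLOR_BGR2HSV)
mask=((P[...,2]>.0425)&(P[...,2]<.053)).astype(float)
use=np.zeros(mask.shape,np.uint8);use[:230,230:335]=1
a=np.radians(35);ax=np.array([.5737,.2788]);q0=np.r_[ax-.06*np.array([np.cos(a),np.sin(a)]),a]
v=p.copy();cv2.polylines(v,[np.round(proj(chpts(q0,.047),c)*16).astype(np.int32)],True,(0,255,0),1,cv2.LINE_AA,4)
cv2.imwrite("pics/w6c.png",cv2.resize(v[0:240,180:430],None,fx=2.5,fy=2.5,interpolation=cv2.INTER_CUBIC))
```

```text
t 11.62 tcp [0.6338 0.2646 0.2514] yawx -144.99 zaxis [ 0.001  0.002 -1.   ] q [-0.686  0.537  0.407  1.148 -0.206  1.493  1.866] F [-0.36  0.4  -0.44] M [-0.049  0.061  0.05 ] w 0.0555
knob 471 [0.5734 0.2776 0.193 ] 0.19612580017318154 ((573.523193359375, 278.7575988769531), 7.287322998046875)
thimble 600 [0.5729 0.2742 0.1664] ((573.4676513671875, 278.89532470703125), 13.404777526855469)
```

View pics/w6.png

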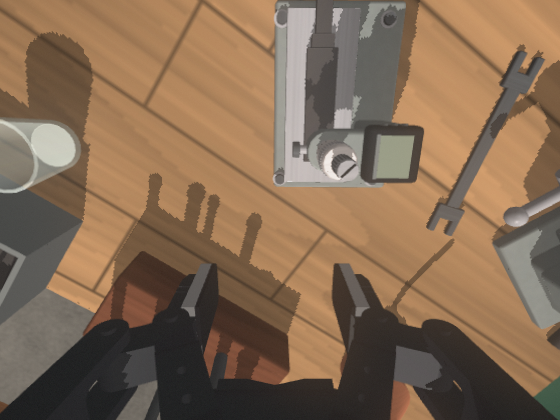

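View pics/w6c.png

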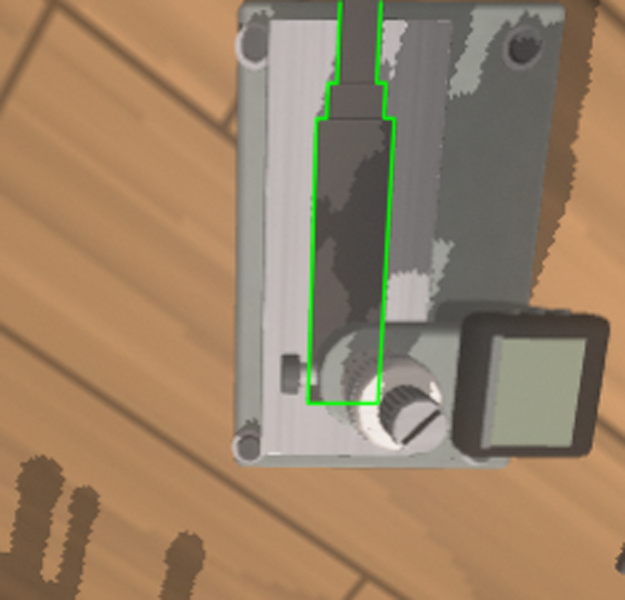

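Run:
```python
from h import *
goto((.5736,.2788,.25),264);goto((.5736,.2788,.215),264)
```

```text
shift mm [41.2 46.   1.7] rot [ 0.      0.0028 -0.8547]
shift mm [41.3 46.  36.7] rot [ 0.      0.0028 -0.8547]
```

Request:
carry_out([
  {"tx": 10,"ty": 11,"tz": 0,"rx": 0,"ry": 0.002,"rz": -0.17},
  {"tx": 20,"ty": 22,"tz": 0,"rx": 0,"ry": 0.002,"rz": -0.34},
  {"tx": 30,"ty": 33,"tz": 0,"rx": 0,"ry": 0.002,"rz": -0.51},
  {"tx": 41,"ty": 46,"tz": 0,"rx": 0,"ry": 0.0028,"rz": -0.68},
  {"tx": 41,"ty": 46,"tz": 10,"rx": 0,"ry": 0.0028,"rz": -0.855},
  {"tx": 41,"ty": 46,"tz": 36,"rx": 0,"ry": 0.0028,"rz": -0.855},
  {"tx": 41,"ty": 46,"tz": 36,"rx": 0,"ry": 0.0028,"rz": -0.855},
  {"tx": 41,"ty": 46,"tz": 36,"rx": 0,"ry": 0.0028,"rz": -0.855},
  {"tx": 41,"ty": 46,"tz": 36,"rx": 0,"ry": 0.0028,"rz": -0.855},
])

```text
clock: 12.8
tool_pos: [0.5748, 0.2792, 0.2155]
eef_rot: [2.102, -2.334, 0.001]
wrist_force: [0.9, 0.4, -0.2]
width: 0.0557
```

Run:
```python
from h import *
st()
c=calibration("wrist");p,d=snapshot("wrist");cv2.imwrite("pics/w7.png",p)
P=cloud(d,c);s=observe();print(proj([s["tool_pos"],[.5736,.2788,.193]],c))
F=P.reshape(-1,3); near=(np.hypot(F[:,0]-.575,F[:,1]-.276)<.03)
K=F[near&(F[:,2]>.185)&(F[:,2]<.205)]; print("knob",len(K),np.round(K.mean(0),4),K[:,2].max(),cv2.minEnclosingCircle((K[:,:2]*1000).astype(np.float32)))
goto((.5736,.2788,.172),264)
```

```text
t 12.8 tcp [0.5748 0.2792 0.2155] yawx -96.0 zaxis [ 3.e-04 -6.e-04 -1.e+00] q [-0.674  0.425  0.244  1.361 -0.101  1.367  2.606] F [ 0.85  0.36 -0.18] M [0.002 0.005 0.004] w 0.0557
[[273.39808434 272.80209886]
 [275.58601019 252.36316405]]
knob 573 [0.5734 0.2775 0.1929] 0.19645628292723852 ((573.5559692382812, 278.6620178222656), 7.215953826904297)
shift mm [ 0.5  1.1 43.2] rot [-0.0001 -0.0008  0.0001]
```

View pics/w7.png

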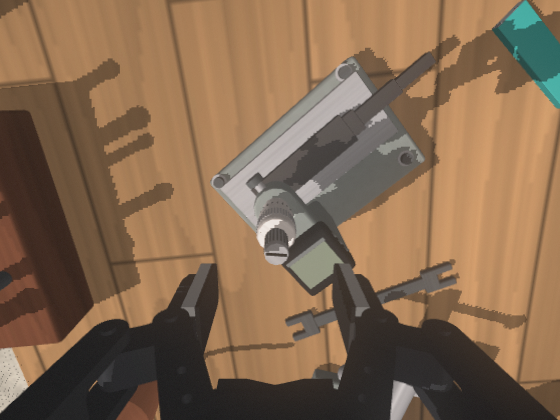

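Request:
carry_out([
  {"tx": 0.5,"ty": 1,"tz": 15,"rx": 0,"ry": 0,"rz": 0},
  {"tx": 0.5,"ty": 1,"tz": 30,"rx": 0,"ry": 0,"rz": 0},
  {"tx": 0.5,"ty": 1,"tz": 40,"rx": 0,"ry": 0,"rz": 0},
  {"tx": 0.5,"ty": 1,"tz": 43,"rx": 0,"ry": 0,"rz": 0},
  {"tx": 0.5,"ty": 1,"tz": 43,"rx": 0,"ry": 0,"rz": 0},
  {"tx": 0.5,"ty": 1,"tz": 43,"rx": 0,"ry": 0,"rz": 0},
])

```text
clock: 13.6
tool_pos: [0.5736, 0.2787, 0.1714]
eef_rot: [2.101, -2.333, 0.001]
wrist_force: [0.2, -0.2, 0.5]
width: 0.0554
```

Run:
```python
from h import *
st();goto((.5736,.2787,.172),264)
```

```text
t 13.6 tcp [0.5736 0.2787 0.1714] yawx -95.99 zaxis [-9.0e-04 -1.3e-03 -1.0e+00] q [-0.673  0.448  0.238  1.428 -0.106  1.28   2.611] F [ 0.18 -0.15  0.47] M [-0.009 -0.01   0.048] w 0.0554
shift mm [-0.  -0.  -0.6] rot [ 0.0008 -0.0014  0.0001]
```

Request:
carry_out([
  {"tx": 0,"ty": 0,"tz": -0.6,"rx": 0,"ry": 0,"rz": 0},
  {"tx": 0,"ty": 0,"tz": -0.6,"rx": 0,"ry": 0,"rz": 0},
  {"tx": 0,"ty": 0,"tz": -0.6,"rx": 0,"ry": 0,"rz": 0},
  {"tx": 0,"ty": 0,"tz": -0.6,"rx": 0,"ry": 0,"rz": 0},
  {"tx": 0,"ty": 0,"tz": -0.6,"rx": 0,"ry": 0,"rz": 0},
  {"tx": 0,"ty": 0,"tz": -0.6,"rx": 0,"ry": 0,"rz": 0},
], grip=0, newtons=25)

```text
clock: 14.35
tool_pos: [0.5739, 0.2785, 0.1719]
eef_rot: [2.101, -2.334, 0.001]
wrist_force: [4.1, -0.2, 2.1]
width: 0.0126
```

Run:
```python
from h import *
st()
```

```text
t 14.35 tcp [0.5739 0.2785 0.1719] yawx -96.01 zaxis [-3.0e-04 -1.4e-03 -1.0e+00] q [-0.673  0.448  0.239  1.427 -0.106  1.28   2.611] F [ 4.14 -0.19  2.07] M [ 0.047 -1.002  0.002] w 0.0126
```

Request:
carry_out([
  {"tx": 0,"ty": -0.3,"tz": 0,"rx": 0,"ry": 0,"rz": 0.1},
  {"tx": 0,"ty": -0.3,"tz": 0,"rx": 0,"ry": 0,"rz": 0.22},
  {"tx": 0,"ty": -0.3,"tz": 0,"rx": 0,"ry": 0,"rz": 0.34},
  {"tx": 0,"ty": -0.3,"tz": 0,"rx": 0,"ry": 0,"rz": 0.46},
  {"tx": 0,"ty": -0.3,"tz": 0,"rx": 0,"ry": 0,"rz": 0.58},
  {"tx": 0,"ty": -0.3,"tz": 0,"rx": 0,"ry": 0,"rz": 0.7},
  {"tx": 0,"ty": -0.3,"tz": 0,"rx": 0,"ry": 0,"rz": 0.8},
  {"tx": 0,"ty": -0.3,"tz": 0,"rx": 0,"ry": 0,"rz": 0.8},
  {"tx": 0,"ty": -0.3,"tz": 0,"rx": 0,"ry": 0,"rz": 0.8},
])

```text
clock: 15.48
tool_pos: [0.5738, 0.2786, 0.1718]
eef_rot: [1.03, -2.966, 0.002]
wrist_force: [2.8, -0.4, 2.8]
width: 0.013
```

Run:
```python
from h import *
st();goto((.5738,.2786,.172),-96)
c=calibration("wrist");p,d=snapshot("wrist");cv2.imwrite("pics/w8.png",p)
p,d=snapshot("side");cv2.imwrite("pics/s8.png",cv2.resize(p[110:230,150:290],None,fx=5,fy=5,interpolation=cv2.INTER_CUBIC))
```

```text
t 15.47 tcp [0.5738 0.2786 0.1718] yawx -141.7 zaxis [-0.0011 -0.0014 -1.    ] q [-0.775  0.461  0.385  1.432 -0.174  1.284  1.862] F [ 2.78 -0.35  2.76] M [ 0.031 -0.637 -0.006] w 0.013
shift mm [-0.  -0.  -0.2] rot [ 3.000e-04 -1.800e-03 -7.975e-01]
```

View pics/w8.png

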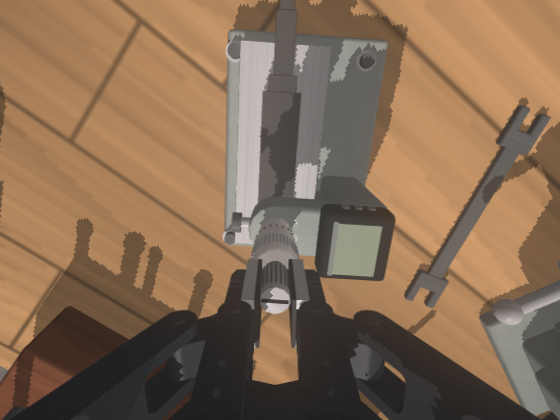

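View pics/s8.png

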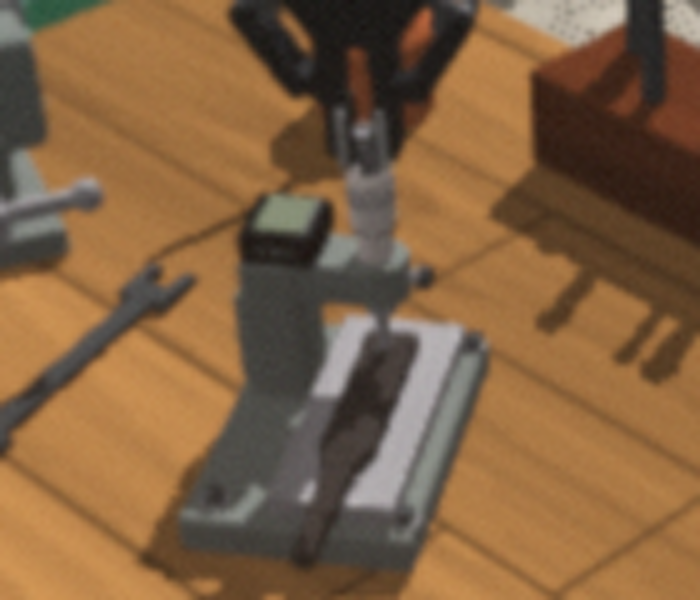

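Request:
carry_out([
  {"tx": 0,"ty": 0,"tz": 0,"rx": 0,"ry": 0,"rz": 0.12},
  {"tx": 0,"ty": 0,"tz": 0,"rx": 0,"ry": 0,"rz": 0.25},
  {"tx": 0,"ty": 0,"tz": 0,"rx": 0,"ry": 0,"rz": 0.38},
  {"tx": 0,"ty": 0,"tz": 0,"rx": 0,"ry": 0,"rz": 0.51},
  {"tx": 0,"ty": 0,"tz": 0,"rx": 0,"ry": 0,"rz": 0.64},
  {"tx": 0,"ty": 0,"tz": 0,"rx": 0,"ry": 0,"rz": 0.77},
  {"tx": 0,"ty": 0,"tz": 0,"rx": 0,"ry": 0,"rz": 0.9},
  {"tx": 0,"ty": 0,"tz": 0,"rx": 0,"ry": 0,"rz": 1.03},
  {"tx": 0,"ty": 0,"tz": 0,"rx": 0,"ry": 0,"rz": 1.16},
  {"tx": 0,"ty": 0,"tz": 0,"rx": 0,"ry": 0,"rz": 1.29},
  {"tx": 0,"ty": 0,"tz": 0,"rx": 0,"ry": 0,"rz": 1.4},
  {"tx": 0,"ty": 0,"tz": 0,"rx": 0,"ry": 0,"rz": 1.4},
])

```text
clock: 17.08
tool_pos: [0.5738, 0.2789, 0.1718]
eef_rot: [-1.127, -2.932, 0.002]
wrist_force: [3.9, -0.1, 5.1]
width: 0.013
```

Run:
```python
from h import *
st()
c=calibration("wrist");p,d=snapshot("wrist");cv2.imwrite("pics/w9.png",cv2.resize(p[180:340,190:360],None,fx=3.5,fy=3.5,interpolation=cv2.INTER_CUBIC))
```

```text
t 17.07 tcp [0.5738 0.2789 0.1718] yawx 137.94 zaxis [-9.0e-04 -1.1e-03 -1.0e+00] q [-0.958  0.506  0.659  1.441 -0.312  1.302  0.56 ] F [ 3.86 -0.08  5.1 ] M [ 0.181 -0.805  0.029] w 0.013
```

View pics/w9.png

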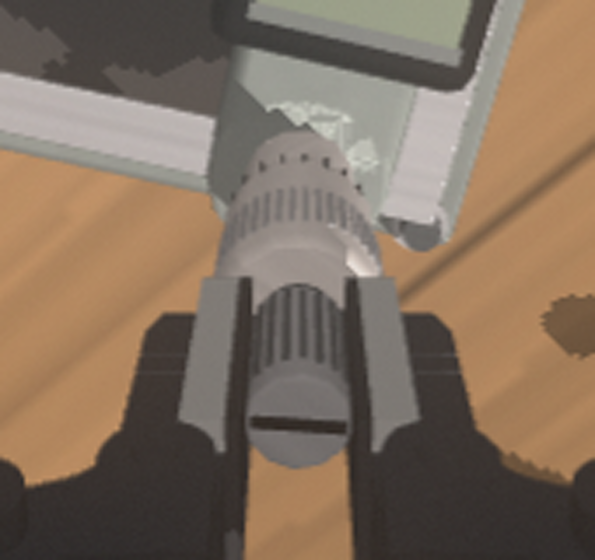

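Request:
carry_out([
  {"tx": 0,"ty": 0,"tz": 0,"rx": 0,"ry": 0,"rz": 0.12},
  {"tx": 0,"ty": 0,"tz": 0,"rx": 0,"ry": 0,"rz": 0.25},
  {"tx": 0,"ty": 0,"tz": 0,"rx": 0,"ry": 0,"rz": 0.38},
  {"tx": 0,"ty": 0,"tz": 0,"rx": 0,"ry": 0,"rz": 0.51},
  {"tx": 0,"ty": 0,"tz": 0,"rx": 0,"ry": 0,"rz": 0.64},
  {"tx": 0,"ty": 0,"tz": 0,"rx": 0,"ry": 0,"rz": 0.77},
  {"tx": 0,"ty": 0,"tz": 0,"rx": 0,"ry": 0,"rz": 0.9},
  {"tx": 0,"ty": 0,"tz": 0,"rx": 0,"ry": 0,"rz": 1.03},
  {"tx": 0,"ty": 0,"tz": 0,"rx": 0,"ry": 0,"rz": 1.16},
  {"tx": 0,"ty": 0,"tz": 0,"rx": 0,"ry": 0,"rz": 1.29},
  {"tx": 0,"ty": 0,"tz": 0,"rx": 0,"ry": 0,"rz": 1.4},
  {"tx": 0,"ty": 0,"tz": 0,"rx": 0,"ry": 0,"rz": 1.5},
  {"tx": 0,"ty": 0,"tz": 0,"rx": 0,"ry": 0,"rz": 1.5},
])

```text
clock: 18.75
tool_pos: [0.5741, 0.2788, 0.1718]
eef_rot: [2.823, 1.377, -0.001]
wrist_force: [5.4, 1.4, 4.4]
width: 0.0131
```

Run:
```python
from h import *
st()
c=calibration("wrist");p,d=snapshot("wrist");cv2.imwrite("pics/w10.png",cv2.resize(p[180:340,190:360],None,fx=3.5,fy=3.5,interpolation=cv2.INTER_CUBIC))
p,d=snapshot("side");cv2.imwrite("pics/s10.png",cv2.resize(p[110:230,150:290],None,fx=5,fy=5,interpolation=cv2.INTER_CUBIC))
```

```text
t 18.75 tcp [0.5741 0.2788 0.1718] yawx 52.0 zaxis [-4.0e-04 -1.2e-03 -1.0e+00] q [-1.141  0.61   0.979  1.449 -0.508  1.352 -0.8  ] F [5.44 1.4  4.45] M [ 0.182 -0.985 -0.037] w 0.0131
```

View pics/w10.png

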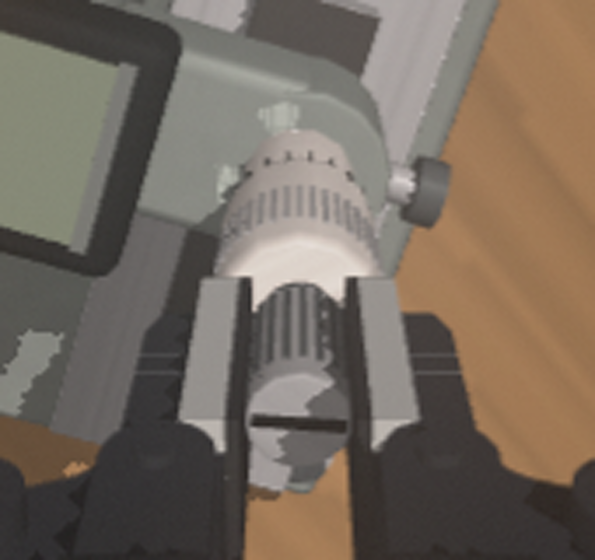

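View pics/s10.png

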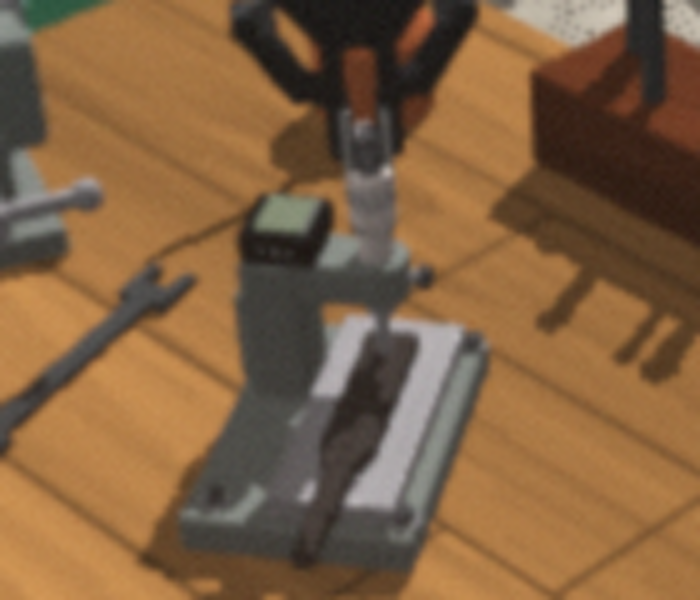

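Request:
carry_out([
  {"tx": 0,"ty": 0,"tz": 0,"rx": 0,"ry": 0,"rz": 0.12},
  {"tx": 0,"ty": 0,"tz": 0,"rx": 0,"ry": 0,"rz": 0.25},
  {"tx": 0,"ty": 0,"tz": 0,"rx": 0,"ry": 0,"rz": 0.38},
  {"tx": 0,"ty": 0,"tz": 0,"rx": 0,"ry": 0,"rz": 0.51},
  {"tx": 0,"ty": 0,"tz": 0,"rx": 0,"ry": 0,"rz": 0.64},
  {"tx": 0,"ty": 0,"tz": 0,"rx": 0,"ry": 0,"rz": 0.77},
  {"tx": 0,"ty": 0,"tz": 0,"rx": 0,"ry": 0,"rz": 0.9},
  {"tx": 0,"ty": 0,"tz": 0,"rx": 0,"ry": 0,"rz": 1.03},
  {"tx": 0,"ty": 0,"tz": 0,"rx": 0,"ry": 0,"rz": 1.16},
  {"tx": 0,"ty": 0,"tz": 0,"rx": 0,"ry": 0,"rz": 1.29},
  {"tx": 0,"ty": 0,"tz": 0,"rx": 0,"ry": 0,"rz": 1.42},
  {"tx": 0,"ty": 0,"tz": 0,"rx": 0,"ry": 0,"rz": 1.52},
  {"tx": 0,"ty": 0,"tz": 0,"rx": 0,"ry": 0,"rz": 1.6},
  {"tx": 0,"ty": 0,"tz": 0,"rx": 0,"ry": 0,"rz": 1.6},
])

```text
clock: 20.6
tool_pos: [0.5741, 0.2785, 0.1718]
eef_rot: [2.954, -1.066, 0.0]
wrist_force: [2.1, 0.5, 7.2]
width: 0.013
```

Run:
```python
from h import *
st()
c=calibration("wrist");p,d=snapshot("wrist");cv2.imwrite("pics/w11.png",cv2.resize(p[120:340,170:380],None,fx=2.7,fy=2.7,interpolation=cv2.INTER_CUBIC))
```

```text
t 20.6 tcp [0.5741 0.2785 0.1718] yawx -39.67 zaxis [-5.0e-04 -1.4e-03 -1.0e+00] q [-1.267  0.803  1.313  1.454 -0.773  1.47  -2.224] F [2.15 0.48 7.22] M [ 0.11  -0.948  0.003] w 0.013
```

View pics/w11.png

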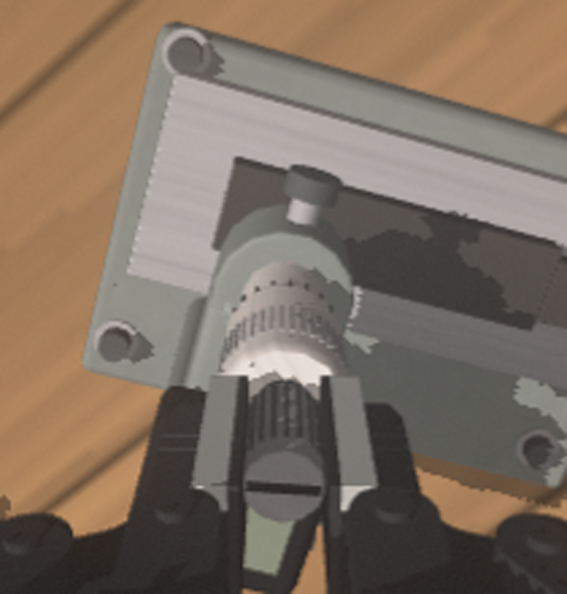

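Request:
carry_out([
  {"tx": 0,"ty": 0,"tz": 0,"rx": 0,"ry": 0,"rz": 0},
  {"tx": 0,"ty": 0,"tz": 0,"rx": 0,"ry": 0,"rz": 0},
  {"tx": 0,"ty": 0,"tz": 0,"rx": 0,"ry": 0,"rz": 0},
  {"tx": 0,"ty": 0,"tz": 0,"rx": 0,"ry": 0,"rz": 0},
  {"tx": 0,"ty": 0,"tz": -10,"rx": 0,"ry": 0,"rz": 0},
  {"tx": 0,"ty": 0,"tz": -30,"rx": 0,"ry": 0,"rz": 0},
  {"tx": 0,"ty": 0,"tz": -60,"rx": 0,"ry": 0,"rz": 0},
  {"tx": 0,"ty": 0,"tz": -80,"rx": 0,"ry": 0,"rz": 0},
  {"tx": 0,"ty": 0,"tz": -80,"rx": 0,"ry": 0,"rz": 0},
], grip=0.65)

```text
clock: 21.78
tool_pos: [0.5746, 0.2784, 0.2538]
eef_rot: [2.955, -1.066, 0.002]
wrist_force: [0.2, 0.4, -0.1]
width: 0.0558
```

Run:
```python
from h import *
st()
c=calibration("wrist");p,d=snapshot("wrist");cv2.imwrite("pics/w12.png",p)
p,d=snapshot("side");cv2.imwrite("pics/s12.png",cv2.resize(p[110:230,150:290],None,fx=5,fy=5,interpolation=cv2.INTER_CUBIC))
p,d=snapshot("scene");cv2.imwrite("pics/sc12.png",p)
goto((.645,.215,.25),215)
```

```text
t 21.77 tcp [0.5746 0.2784 0.2538] yawx -39.67 zaxis [ 1.3e-03 -5.0e-04 -1.0e+00] q [-1.253  0.745  1.357  1.327 -0.724  1.607 -2.266] F [ 0.24  0.44 -0.05] M [-0.04   0.025 -0.007] w 0.0558
shift mm [95.8  3.4  0.7] rot [ 0.003  -0.0022  1.8387]
```

View pics/w12.png

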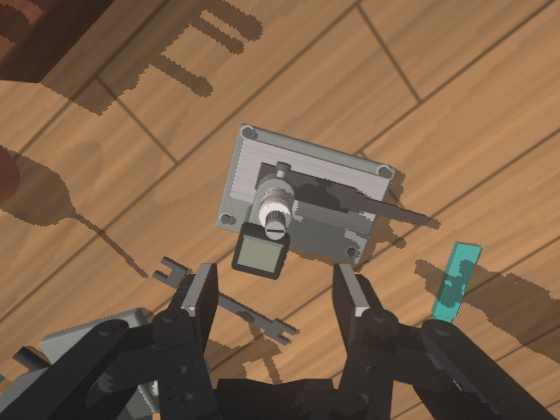

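View pics/s12.png

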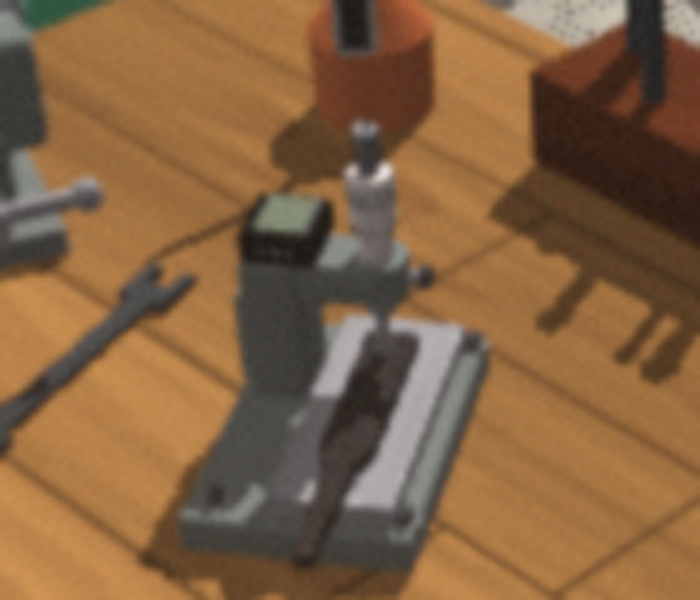

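View pics/sc12.png

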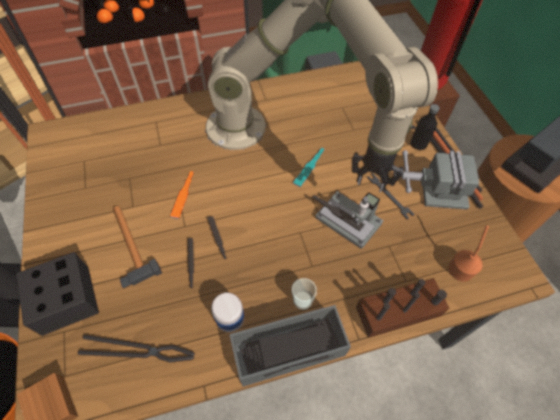

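Request:
carry_out([
  {"tx": 0,"ty": 0,"tz": 0,"rx": 0,"ry": 0,"rz": -0.17},
  {"tx": 0,"ty": 0,"tz": 0,"rx": 0,"ry": 0,"rz": -0.34},
  {"tx": 0,"ty": 0,"tz": 0,"rx": 0,"ry": 0,"rz": -0.51},
  {"tx": 0,"ty": 0,"tz": 0,"rx": 0,"ry": 0,"rz": -0.68},
  {"tx": 0,"ty": 0,"tz": 0,"rx": 0,"ry": 0,"rz": -0.85},
  {"tx": 0,"ty": 0,"tz": 0,"rx": 0,"ry": 0,"rz": -1.02},
  {"tx": 0,"ty": 0,"tz": 0,"rx": 0,"ry": 0,"rz": -1.19},
  {"tx": 0,"ty": 0,"tz": 0,"rx": 0,"ry": 0,"rz": -1.36},
  {"tx": 0,"ty": 0,"tz": 0,"rx": 0,"ry": 0,"rz": -1.53},
  {"tx": 0,"ty": 0,"tz": 0,"rx": 0,"ry": 0,"rz": -1.7},
  {"tx": 0,"ty": 0,"tz": 0,"rx": 0,"ry": 0,"rz": -1.87},
  {"tx": 0,"ty": 0,"tz": 0,"rx": 0,"ry": 0,"rz": -2.04},
  {"tx": 0,"ty": 0,"tz": 0,"rx": 0,"ry": 0,"rz": -2.2},
  {"tx": 0,"ty": 0,"tz": 0,"rx": 0,"ry": 0,"rz": -2.2},
])

```text
clock: 23.68
tool_pos: [0.5732, 0.2786, 0.2505]
eef_rot: [-2.291, -2.149, 0.006]
wrist_force: [-0.2, 0.1, 0.2]
width: 0.0556
```

Run:
```python
from h import *
st();goto((.479,.212,.25),215)
```

```text
t 23.68 tcp [0.5732 0.2786 0.2505] yawx 86.34 zaxis [-0.0033 -0.0021 -1.    ] q [-1.075  0.519  0.883  1.324 -0.394  1.482 -0.287] F [-0.23  0.08  0.24] M [-0.058 -0.017 -0.006] w 0.0556
shift mm [-72.5 -89.8   1. ] rot [-0.0043 -0.0024 -2.2455]
```

Request:
carry_out([
  {"tx": -7,"ty": -9,"tz": 0,"rx": 0,"ry": 0,"rz": -0.17},
  {"tx": -14,"ty": -18,"tz": 0,"rx": 0,"ry": 0,"rz": -0.34},
  {"tx": -21,"ty": -27,"tz": 0,"rx": 0,"ry": 0,"rz": -0.51},
  {"tx": -28,"ty": -36,"tz": 0,"rx": 0,"ry": 0,"rz": -0.68},
  {"tx": -35,"ty": -45,"tz": 0,"rx": 0,"ry": 0,"rz": -0.85},
  {"tx": -42,"ty": -54,"tz": 0,"rx": 0,"ry": 0,"rz": -1.02},
  {"tx": -49,"ty": -63,"tz": 0,"rx": 0,"ry": 0,"rz": -1.19},
  {"tx": -56,"ty": -72,"tz": 0,"rx": 0,"ry": 0,"rz": -1.36},
  {"tx": -63,"ty": -81,"tz": 0,"rx": 0,"ry": 0,"rz": -1.53},
  {"tx": -72,"ty": -90,"tz": 0,"rx": 0,"ry": 0,"rz": -1.7},
  {"tx": -72,"ty": -90,"tz": 0,"rx": 0,"ry": 0,"rz": -1.87},
  {"tx": -72,"ty": -90,"tz": 0,"rx": 0,"ry": 0,"rz": -2.04},
  {"tx": -72,"ty": -90,"tz": 0,"rx": 0,"ry": 0,"rz": -2.24},
  {"tx": -72,"ty": -90,"tz": 0,"rx": 0,"ry": 0,"rz": -2.24},
])

```text
clock: 25.42
tool_pos: [0.4791, 0.2123, 0.2511]
eef_rot: [0.931, -2.997, 0.002]
wrist_force: [0.0, -0.6, 0.4]
width: 0.0554
```

Request:
carry_out([
  {"tx": 0,"ty": 0,"tz": 0,"rx": 0,"ry": -0.12,"rz": 0},
  {"tx": 0,"ty": 0,"tz": 10,"rx": 0,"ry": -0.25,"rz": 0},
  {"tx": 0,"ty": 0,"tz": 20,"rx": 0,"ry": -0.38,"rz": 0},
  {"tx": 0,"ty": 0,"tz": 30,"rx": 0,"ry": -0.5,"rz": 0},
  {"tx": 0,"ty": 0,"tz": 40,"rx": 0,"ry": -0.52,"rz": 0},
  {"tx": 0,"ty": 0,"tz": 40,"rx": 0,"ry": -0.52,"rz": 0},
])

```text
clock: 26.18
tool_pos: [0.4783, 0.2117, 0.2105]
eef_rot: [-0.782, 2.524, 0.21]
wrist_force: [-0.2, -0.3, 0.3]
width: 0.0551
```

Run:
```python
from h import *
st()
c=calibration("wrist");p,d=snapshot("wrist");cv2.imwrite("pics/w13.png",p);np.savez("w13.npz",p=p,d=d,T=c["cam_to_world"])
print(proj([[.5736,.2788,.047],[.5736,.2788,.0505]],c))
u,v=proj([[.5736,.2788,.055]],c)[0];u=int(u);v=int(v)
cv2.imwrite("pics/w13c.png",cv2.resize(p[v-60:v+50,u-80:u+80],None,fx=5,fy=5,interpolation=cv2.INTER_CUBIC))
```

```text
t 26.18 tcp [0.4783 0.2117 0.2105] yawx -145.64 zaxis [ 0.4049  0.281  -0.8701] q [-0.997 -0.231  0.514  2.154  0.068  0.678  1.664] F [-0.21 -0.26  0.3 ] M [-0.254  0.399 -0.031] w 0.0551
[[274.9287355  199.16660827]
 [274.93793947 201.46688932]]
```

View pics/w13.png

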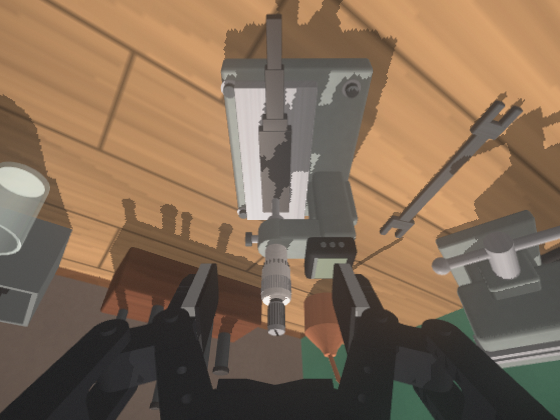

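View pics/w13c.png

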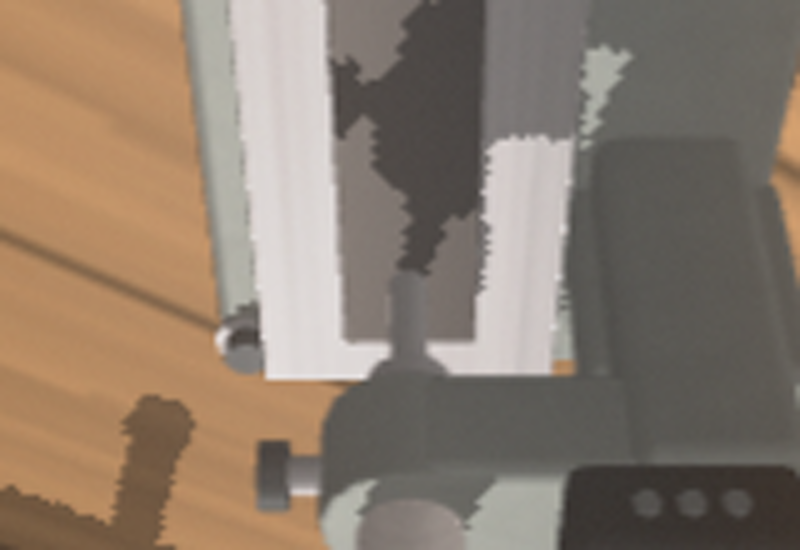

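Request:
carry_out([
  {"tx": 0,"ty": 0,"tz": 0,"rx": 0,"ry": 0.12,"rz": 0},
  {"tx": 0,"ty": 0,"tz": -10,"rx": 0,"ry": 0.25,"rz": 0},
  {"tx": 0,"ty": 0,"tz": -20,"rx": 0,"ry": 0.38,"rz": 0},
  {"tx": 0,"ty": 0,"tz": -20,"rx": 0,"ry": 0.45,"rz": 0},
  {"tx": 0,"ty": 0,"tz": -20,"rx": 0,"ry": 0.45,"rz": 0},
])

```text
clock: 26.85
tool_pos: [0.4723, 0.2079, 0.2291]
eef_rot: [-0.917, 2.937, 0.027]
wrist_force: [-0.5, 0.1, 0.0]
width: 0.0556
```

Run:
```python
from h import *
st()
print(hand_in())
```

```text
t 26.85 tcp [0.4723 0.2079 0.2291] yawx -145.33 zaxis [ 0.0564  0.0362 -0.9978] q [-1.014  0.096  0.587  1.751 -0.066  1.245  1.764] F [-0.48  0.13  0.01] M [-0.04   0.081 -0.   ] w 0.0556
the job is handed in; nothing more can be done
None
```

The blank is nipped in the micrometer with the hand well clear, and I handed the job in at 26.9 s of the 64 s allowed.

- **Placing:** I gripped the blank by its blade, slid it under the raised spindle and set it flat on the rest. Its outline then matched the ideal pose, with the spindle at x +60 and mid-width, to about 1 mm.
- **Ratchet:** I turned the knob about 5.3 rad clockwise in one 25 N grip. In the wrist pictures the knob's slot stayed lined up with the fingers, so the grip did not slip. The spindle needed at most about 3.1 rad to come down, which leaves at least about 2.1 rad of ratchet slip against the 1.57 rad of a quarter turn. That slip is worked out, not read directly, because the 0.036 N m ratchet torque is lost in the sensor noise.
- **Last checks:** A close view showed the spindle on the blade at mid-width, with its shadow meeting its tip, so it is in contact. Wrist force was near zero with the fingers open. The other bench things looked unmoved in the scene picture taken after I let go of the knob, and none of the checks failed or disagreed.
- **Close call:** Joint 2 came close to its limit during that view (-0.231 against -0.25), so I moved it back before handing in.

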